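# Lock the hub of an inclined mixer drive with its key

### The job

Lock the hub of the inclined mixer drive: turn the hub until its slot lines up with the gaps in the fixed lugs on either side, then take the long lock key from the wooden rack and push it tongue first into the slot until it is fully home, centred, lying in both lugs and in the hub. Let go of it there. Leave the short key in the rack, and do not disturb the beaker or the brown bottle.

Things in the scene. Friction and masses are not known exactly. Their poses are not given: they have to be found in the camera images.
- drive_unit: Inclined mixer drive, fixed on the bench: grey foot 155 x 130 mm, white round motor, square dark face plate 118 mm wide, tilted 30 degrees from level, looking up toward the robot side. Origin: on the bench under the motor. On the plate stand four fixed steel lugs in two pairs, 36 to 50 mm from the hub axis on its left and right, 18 mm high; each pair leaves a 13 mm gap for the key.
- seat (a point): Fixed point on the hub axis, on the floor of the hub slot, 6 mm above the face plate: the middle of the key's underside rests here when home. z = hub axis, outward, 30 degrees from vertical, leaning to the robot side; y = along the gaps of the lugs (level); x = across them, up the slope. The lug pairs stand at y = +43 and -43 mm (36 to 50), x to 18 mm each way, tops at z = 12 mm.
- hub (a joint): Angle of the hub about the seat's z (rad, positive counter-clockwise seen from outside, looking at the face). At 0 and at 3.14 its slot lies along the seat's y, in line with the gaps; either way round serves. Starts at least 0.45 from both. Turns from -1.5 to 4.64 against 0.12 N m of friction and stays where left.
- hub_top (a point): On the hub axis at the hub's top, 44 mm out from the seat. Hub: aluminium disc 66 mm wide with two upright cheeks 36 mm long (y) and 44 mm high, a 13 mm through slot between them, rounded at its upper edges (4 mm). y = along the slot, x = across, z = outward. The cheeks' outer faces are flat, 40 mm apart: grip and turn there. The lugs end 32 mm below this point.
- long_key_mid (a point): Long lock key, steel, about 0.15 kg, an upside-down T 82 mm high: tongue 96 (x) x 10 (y) x 18 mm high, and from its middle a blade 30 (x) x 10 mm (y). Point: the centre, 41 mm above the underside; z = from tongue to blade top. Grip the blade's 10 mm thickness near its top: when home, the top 38 mm stand clear of the hub. Starts upright in either groove of the rack.
- short_key_mid (a point): Short key: like the long one (82 mm high, same blade) but with a tongue only 52 mm long, too short for the lugs. Point: its centre, 41 mm above its underside, axes likewise. It stands in the other groove of the rack and stays there.
- key_rack: Wooden key rack, fixed, 70 x 112 x 22 mm; origin at the centre of its underside. Two grooves along its x, 13 mm wide, at y = +33 and -33 mm, open at both ends; floor 8 mm above the bench, ribs to 22 mm. The keys stand upright in them, tongues along x.
- lever_press: Grey hand press, fixed equipment to the left of the drive, 190 x 124 mm and 366 mm high with its upright black lever; origin under the centre of its base. Not used: keep the arm clear of it, or pass over it.
- beaker: Small empty glass beaker, 54 mm wide, 70 mm high, standing loose in front of the drive; origin at the centre of its underside. Leave it alone.
- drop_bottle: Brown bottle with black screw cap, 38 mm wide, 82 mm high, standing loose to the right of the drive; origin at the centre of its underside. Leave it alone.
Things that resemble listed ones, but are neither listed nor needed, are in the scene too. What is shaped like the part that bears long_key_mid but orange or yellow is not meant.

How it is judged:
By the outcome, as a careful person would: the job done as asked, in the order asked, and still so for the second after the job is handed in, with the robot touching nothing.
It also fails if it takes over 69 s, if anything falls off the work surface, if the arm or the gripper's body presses on something with over 40 N, if the wrist force passes 120 N, or if a joint passes its speed limit or range.

### The arm

A 6-joint arm with a two-finger parallel gripper is mounted at the origin on a cart in front of the work surface, level with it; the furniture and walls round the work are solid. World frame = base frame: x ahead of the robot, y to its left, z up, the work surface at z = 0. Lengths are in mm, angles in rad, forces in N, time in s.
With the tool pointing down it reaches from about 250 to 775 mm from the base axis. Payload 8.9 kg.
Tool frame: the origin (TCP) lies on the centre line of the jaws, within the pads' length; the fingertips stand env.nose_length ahead of it and the grasp point (between the pads) lies 11 mm behind it (env.nose_length is the distance from the TCP to the fingertips, in mm); z points along the fingers, y is the direction in which the jaws open and shut (so a half turn about z gives the same grasp; the last joint's range is limited). The gripper opens to 85 mm and grips with 20 to 120 N. Pads are 22 mm wide; open, the fingers measure 114 mm over their backs; the gripper's body (76 mm by 85 mm) begins 54 mm behind the grasp point. The pads swing forward as they close: fully open they stand 13 mm farther back than shut.
Start: joints at [1.062, 0.291, -0.153, 1.127, 0, 1.431], TCP at [189.744, 489.511, 239.305] pointing down, gripper open.
Joint ranges: [-2.52, 2.52], [-0.91, 1.74], [-1.3, 1.37], [-1.96, 2.02], [-1.52, 1.47], [-3.14, 3.14]. Speed limits (rad/s): [2.22, 2.22, 2.79, 3.14, 3.14, 3.14].

### API

Orientations are given as a unit quaternion [x, y, z, w].
In Python, from bench import env, viewer, close_job gives the robot as it stands.
- The arm moves only by the tool carry_out, never from a script. Its arguments are lists of equal length, an entry for each row: "delta_pos": the shift along the tool's x, y, z in m, a list of three; "angular": the turn, a rotation vector about the tool's x, y, z in degrees, a list of three; "hand": the opening, from 0 (shut) to 1 (fully open). A call has 1 to 10 rows; each row shifts and turns the commanded pose from where the row before left it, along the tool's axes as they then stand; what a row does not reach is not made up. A row lasts 1/12 s, in which the tool goes at most 41.7 mm and 7.16 degrees, less where a joint would pass 70% of its speed; a pose out of reach is approached as far as the arm can. A call with a gripper value outside its range is refused whole. The fingers move at their own pace and stop on an object; the grip force is fixed at half the most. Time passes only in rows, so rows that do not move let the fingers close. It gives the time, the measured TCP pose, the force and the opening at its end, in the units of the state.
- env.read_state(): the state, without advancing time (a new reading comes with each control period).
- viewer.get_image(name): name is "scene" or "top"; returns the picture (420x560x3 uint8, blue, green, red); there is no depth.
- viewer.camera_params(name): a dict with "fovy" (degrees; the focal length in pixels is half the picture's height over the tangent of half this angle, whatever the lens; pixels are square), "cx", "cy" (the principal point, pixels), "k1" (the pictures are not rectified: a ray, as slopes to the right and down, at radius r is drawn at 1 + k1 r^2 times it, then the intrinsics apply), "camera_from_world" (4x4, takes a point from world to camera coordinates). Camera axes: x right, y down, z forward; pixel columns grow to the right and rows downward; lengths in mm; the calibration is good to about 2 mm. A picture is of the moment at which its call begins. camera_params takes no time and is no camera call.
- close_job(): hands the job in, once; it reports no verdict.
The state is a dict: "time_s": time; "joints": joint angles; "dq": joint speeds; "joint_torque": joint torques, N m; "ee_pos": TCP position; "tcp_rot": TCP orientation; "force": force on the tool from outside, world axes, zero at the start; "wrist_torque": the same for the moment, N m; "finger_gap": opening from 0.0 (shut) to 1.0 (fully open).
Only numpy, scipy, OpenCV 4.12 (cv2) and the standard library are available. Lean on these libraries where they do the work, as an engineer would, in place of code of your own. Each camera call takes 0.05 s, during which the arm holds its last target.

## Working session

There is one attempt and no reset: what is moved stays moved. The work goes in short steps, Python scripts to look and compute and a tool call to move; the robot and the scene stay as the last step left them, time stands still between calls to the robot, and variables do not carry over. Pictures are saved under pics/ and viewed, and the job is handed in when it is done.

Besides the shell and the picture viewer there is one more tool, called after "Call:" as name(argument=value, ...) on one line, values as JSON. carry_out: Moves the arm, as the interface text tells. Its arguments: {"type":"object","properties":{"delta_pos":{"type":"array","items":{"type":"array","items":{"type":"number"}}},"angular":{"type":"array","items":{"type":"array","items":{"type":"number"}}},"hand":{"type":"array","items":{"type":"number"}}},"required":["delta_pos","angular","hand"]}

```bash
ls; mkdir -p pics
python3 - <<'E'
from bench import env, viewer
import cv2, json
for n in ("scene","top"):
    im=viewer.get_image(n); cv2.imwrite(f"pics/{n}0.png",im)
    p=viewer.camera_params(n); print(n,{k:(v if not hasattr(v,'tolist') else v.tolist()) for k,v in p.items()})
print(env.nose_length, env.read_state())
E
```

```text
pics
scene {'fovy': 57.593387288560365, 'cx': 280.3845721423496, 'cy': 210.3488495677879, 'k1': -0.06102227211919815, 'camera_from_world': [[0.7400759195841534, -0.6725208592581836, 0.0018240379118764202, -571.4671702117735], [-0.3635898032899998, -0.4023913223081067, -0.840168839385675, 223.0916763812137], [0.5657650468129053, 0.621125524828732, -0.5423218548159602, 1030.2817643941162], [0.0, 0.0, 0.0, 1.0]]}
top {'fovy': 49.86631148473071, 'cx': 278.2918998201288, 'cy': 204.01431893694755, 'k1': -0.013499707429164063, 'camera_from_world': [[-0.004568356610831897, -0.9998257178486272, 0.01810149293162355, -257.38906287251694], [-0.9844198970210599, 0.0013146479692366902, -0.17582871793243227, 550.2525617916352], [0.17577427703427523, -0.018622718093617024, -0.9842543359842938, 1341.6136922046776], [0.0, 0.0, 0.0, 1.0]]}
8.0 {'time_s': 0.1, 'joints': array([ 1.06172210e+00,  2.91218524e-01, -1.54028780e-01,  1.12668619e+00,
       -2.21514965e-05,  1.43151605e+00]), 'dq': array([ 3.09410604e-04, -1.08170796e-03,  1.23338723e-03, -5.01262715e-04,
       -3.62346462e-05, -5.44137321e-04]), 'joint_torque': array([ 5.98615388e-04, -5.37976742e+01,  3.31918609e+01,  9.28982045e-03,
       -3.08702056e-04, -8.52432066e-06]), 'ee_pos': array([189.55990622, 489.18977518, 238.8007726 ]), 'tcp_rot': array([ 1.83845229e-01,  9.82955039e-01, -5.42496020e-04, -1.70611593e-04]), 'force': array([-0.72813419,  0.30167073, -0.40633161]), 'wrist_torque': array([-0.05345385, -0.03240347,  0.04995161]), 'finger_gap': 1.0010265572830048}
```

View pics/scene0.png

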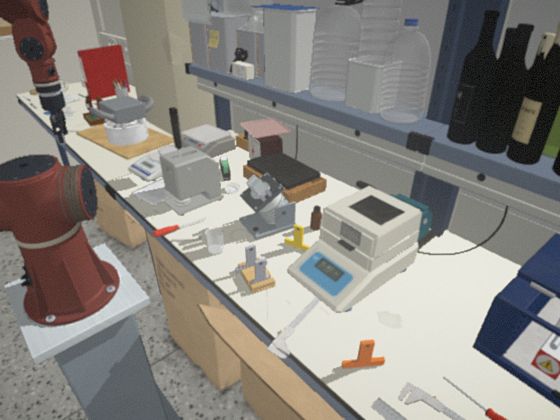

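View pics/top0.png

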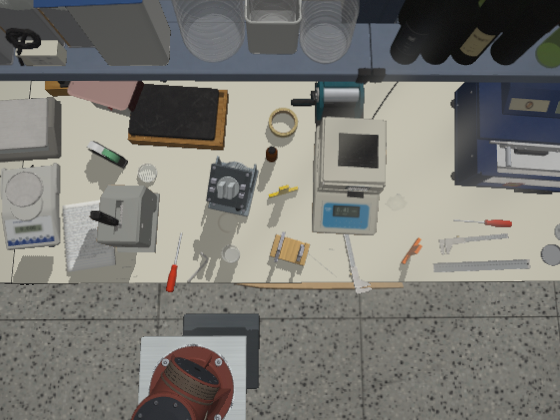

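The drive is at about (231,187) in the top view and the rack at (290,250). In the scene view they are at (268,203) and (257,270). The yellow and orange Ts are decoys. Next I'll enlarge these areas.

```bash
cat > h.py <<'E'
import numpy as np, cv2, json
from scipy.spatial.transform import Rotation as R
from scipy.optimize import least_squares
from bench import env, viewer
def cam(n):
    p=viewer.camera_params(n); return p
def proj(n,P,p=None):
    p=p or cam(n); P=np.atleast_2d(P); T=np.array(p["camera_from_world"])
    c=P@T[:3,:3].T+T[:3,3]; s=c[:,:2]/c[:,2:]; r2=(s**2).sum(1,keepdims=True)
    f=210/np.tan(np.radians(p["fovy"])/2)
    return s*(1+p["k1"]*r2)*f+[p["cx"],p["cy"]]
def ray(n,uv):
    p=cam(n);T=np.array(p["camera_from_world"]); f=210/np.tan(np.radians(p["fovy"])/2)
    d=(np.array(uv,float)-[p["cx"],p["cy"]])/f; s=d.copy()
    for _ in range(30): s=d/(1+p["k1"]*(s@s))
    v=T[:3,:3].T@np.array([*s,1]); o=-T[:3,:3].T@T[:3,3]
    return o,v/np.linalg.norm(v)
def onz(n,uv,z):
    o,v=ray(n,uv); return o+v*(z-o[2])/v[2]
def tri(a,b):
    o1,v1=ray("scene",a);o2,v2=ray("top",b)
    t=np.linalg.lstsq(np.c_[v1,-v2],o2-o1,rcond=None)[0]
    p,q=o1+t[0]*v1,o2+t[1]*v2
    return (p+q)/2,np.linalg.norm(p-q)
def crop(src,box,k,out):
    im=cv2.imread(src); x,y,w,h=box
    c=cv2.resize(im[y:y+h,x:x+w],None,fx=k,fy=k,interpolation=cv2.INTER_CUBIC)
    for i in range(0,w,10): cv2.putText(c,str(x+i),(i*k,8),0,.3,(0,0,255)); cv2.line(c,(i*k,10),(i*k,14),(0,0,255))
    for i in range(0,h,10): cv2.putText(c,str(y+i),(0,i*k+4),0,.3,(0,0,255)); cv2.line(c,(20,i*k),(24,i*k),(0,0,255))
    cv2.imwrite(out,c)
E
python3 - <<'E'
from h import *
crop("pics/top0.png",(195,145,80,60),10,"pics/c1.png")
crop("pics/top0.png",(260,225,60,50),12,"pics/c2.png")
crop("pics/scene0.png",(230,160,80,60),10,"pics/c3.png")
crop("pics/scene0.png",(225,235,60,60),10,"pics/c4.png")
E
```

```text
(no output)
```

View pics/c1.png

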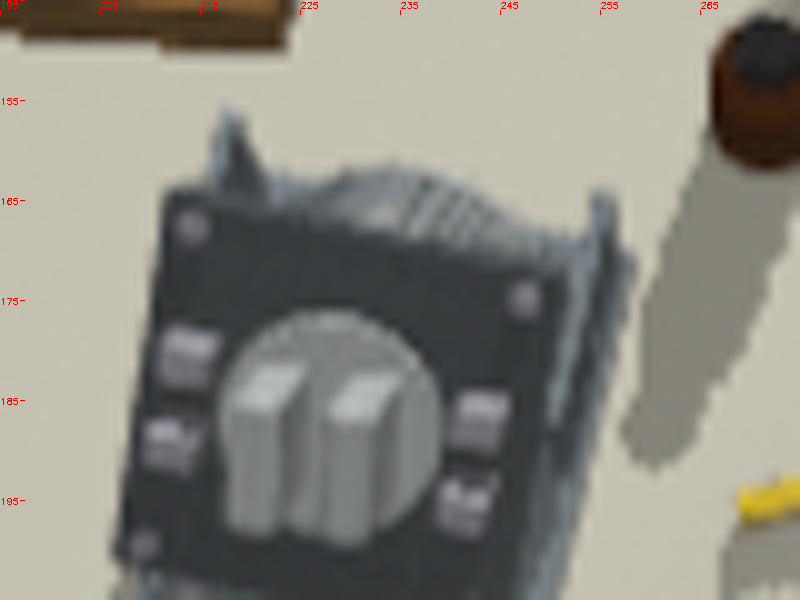

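View pics/c2.png

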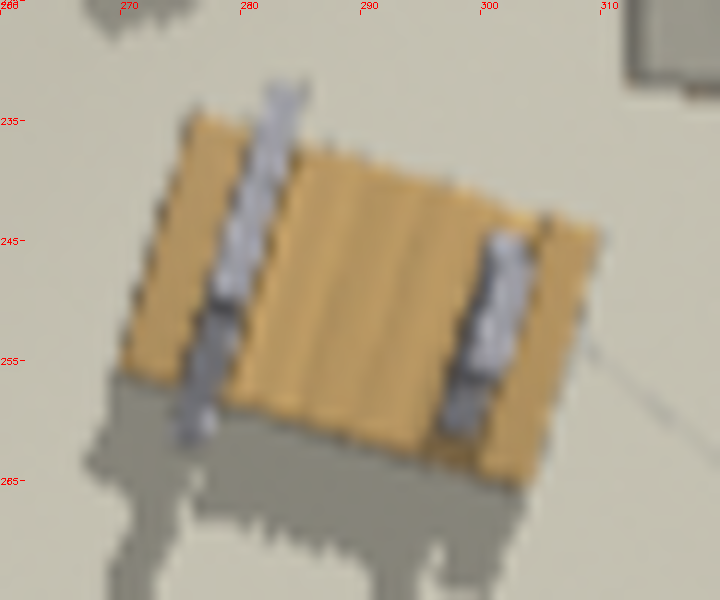

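View pics/c3.png

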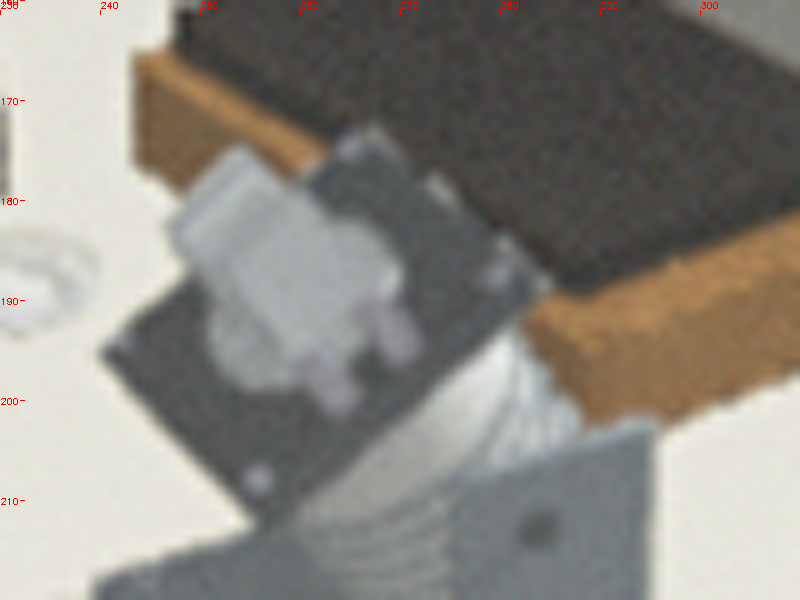

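View pics/c4.png

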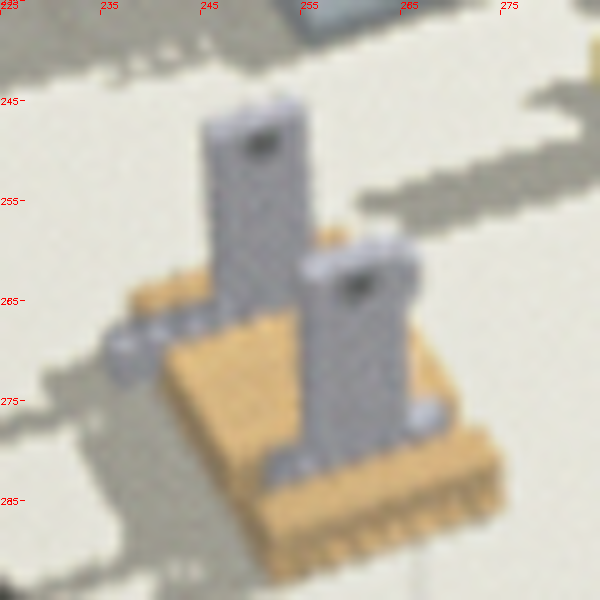

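Run:
```python
from h import *
crop("pics/top0.png",(200,155,60,65),10,"pics/c5.png")
```

```text
(no output)
```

View pics/c5.png

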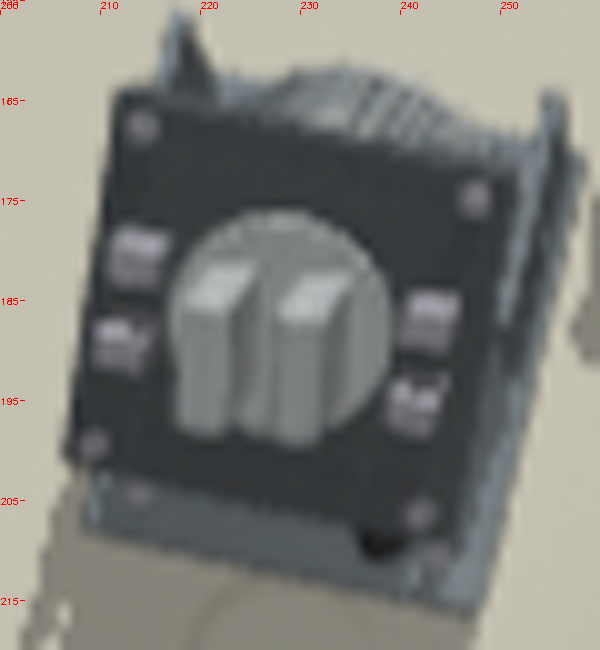

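```bash
cat > drive.py <<'E'
from h import *
def frame(yaw):
    # seat z leans to robot side: yaw=0 -> -x ; x up slope
    z=np.array([-.5,0,np.cos(np.pi/6)]); x=np.array([np.cos(np.pi/6),0,.5]); y=np.cross(z,x)
    return R.from_euler('z',yaw).as_matrix()@np.c_[x,y,z]
S=lambda c,b,k:np.array(b)+(np.array(c)+.5)/k-.5
def cheeks(th):
    c,s=np.cos(th),np.sin(th);o=[]
    for sg in(1,-1):
        o+= [[sg*a,b,44] for a,b in((20,18),(20,-18))]
    o=np.array(o,float); r=np.array([[c,-s],[s,c]]); o[:,:2]=o[:,:2]@r.T; return o
E
cat > f1.py <<'E'
from drive import *
h=59.
C=np.array([[h,h,-6],[h,-h,-6],[-h,h,-6],[-h,-h,-6]])
top=S([(117,90),(520,172),(65,462),(465,535)],(200,155),10)
sc=S([(372,125),(553,290),(100,350),(265,530)],(230,160),10)
pt,ps=cam("top"),cam("scene")
# hub centre of cheek tops in top view
ct=S([(217,288),(315,295)],(200,155),10)
def res(q,full=False):
    F=frame(q[3]); o=q[:3]
    W=lambda P:np.asarray(P)@F.T+o
    r=[proj("top",W(C),pt)-top, proj("scene",W(C),ps)-sc]
    a=q[4]; d=np.array([np.cos(a),np.sin(a),0])*13.0
    c1=np.array([d+[0,0,44],-d+[0,0,44]])
    r.append(proj("top",W(c1),pt)-ct)
    return r if full else np.concatenate([x.ravel() for x in r])
o=onz("top",(229,187),100)
best=None
for a0 in (0.5,1.5,2.5,-.5,-1.5,3.1):
    s=least_squares(res,[*o,-.2,a0],loss="soft_l1")
    if best is None or s.cost<best.cost: best=s
print(best.x.round(3),best.cost); [print(r.round(2).tolist()) for r in res(best.x,True)]
np.save("drive.npy",best.x)
q=best.x;F=frame(q[3])
for n,src,box in(("top","pics/top0.png",(200,155,60,65)),("scene","pics/scene0.png",(230,160,80,60))):
    crop(src,box,10,"/tmp/o.png");im=cv2.imread("/tmp/o.png")
    def poly(P,col):
        uv=(proj(n,np.asarray(P)@F.T+q[:3])-box[:2]+.5)*10
        cv2.polylines(im,[uv.astype(int)],True,col,1)
    poly(C[[0,1,3,2]],(0,255,0))
    for sy in(1,-1):
        for sx in(1,-1):
            poly([[sx*6.5,sy*36,12],[sx*18,sy*36,12],[sx*18,sy*50,12],[sx*6.5,sy*50,12]],(0,255,255))
    a=q[4];c,s_=np.cos(a),np.sin(a)
    for sg in(1,-1):
        for zz in(44,0): poly([[sg*u*c-v*s_,sg*u*s_+v*c,zz] for u,v in((6.5,18),(20,18),(20,-18),(6.5,-18))],(0,0,255))
    cv2.imwrite(f"pics/ov_{n}.png",im)
E
python3 f1.py
```

```text
[ 5.85351e+02 -1.13186e+02  1.42053e+02 -2.03000e-01  2.05730e+01] 15.839588878958361
[[0.34, -1.14], [0.37, -1.29], [0.36, -0.2], [-0.52, 0.38]]
[[-0.04, 0.2], [0.31, -1.24], [0.26, 0.97], [0.41, -0.11]]
[[-0.35, 7.37], [-0.98, 7.15]]
```

```bash
sed -i 's/(217,288),(315,295)/(204,372),(299,378)/' f1.py; python3 f1.py
```

```text
[ 5.83609e+02 -1.12446e+02  1.41937e+02 -2.08000e-01  1.71600e+00] 2.8058539535138878
[[0.2, -0.63], [0.19, -0.55], [0.04, 0.26], [-0.89, 1.06]]
[[-0.45, 0.33], [-0.31, -1.04], [-0.25, 1.04], [-0.32, 0.02]]
[[0.64, -0.49], [0.3, -0.48]]
```

View pics/ov_top.png

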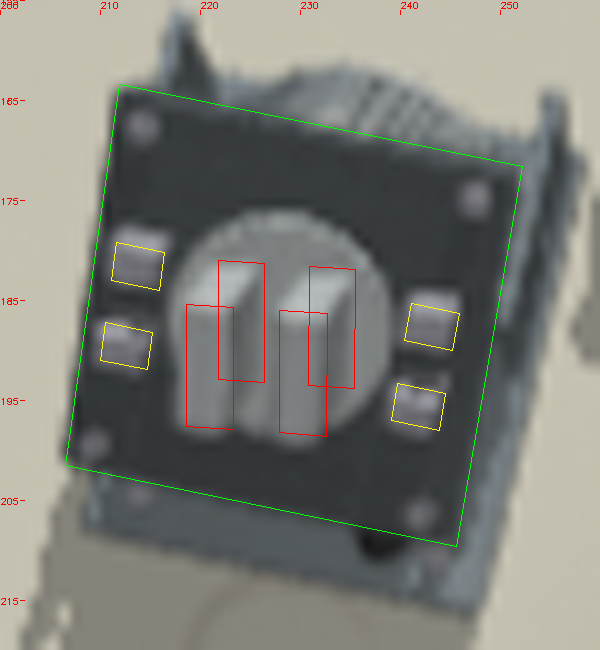

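View pics/ov_scene.png

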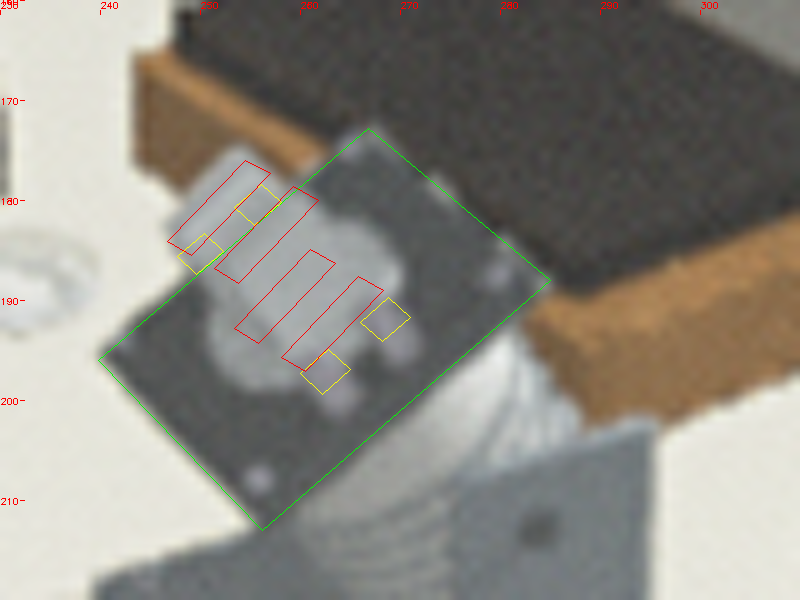

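```bash
cat > k.py <<'E'
from h import *
for n,uv,z in (("press base c",(128,216),0),("press base NL",(98,246),0),("press base NR",(158,250),0),("lever top",(93,214),366),("beaker",(231,256),70),("bottle",(272,151),82)):
    print(n,onz("top",uv,z).round(0))
print("press lever tri",tri((174,110),(93,214)))
S=lambda c,b,k:np.array(b)+(np.array(c)+.5)/k-.5
# rack fit: 70x112x22, corners top z22 ; in top img crop c2 k12 box(260,225)
t=S([(193,112),(602,233),(525,488),(122,362)],(260,225),12)
P=[onz("top",u,22) for u in t]; 
for p in P: print(p.round(1))
P=np.array(P); print("c",P.mean(0), [np.linalg.norm(P[i]-P[(i+1)%4]).round(1) for i in range(4)])
E
python3 k.py
```

```text
press base c [521. 216.   0.]
press base NL [426. 305.   0.]
press base NR [413. 117.   0.]
lever top [470. 183. 366.]
beaker [ 389. -117.   70.]
bottle [ 710. -240.   82.]
press lever tri (array([473.51645166, 185.79837548, 356.5048112 ]), np.float64(4.678508297034224))
[ 460.3 -250.8   22. ]
[ 428.6 -356.5   22. ]
[ 363.2 -335.7   22. ]
[ 395.8 -232.3   22. ]
c [ 411.98629575 -293.84475449   22.        ] [np.float64(110.3), np.float64(68.6), np.float64(108.3), np.float64(67.1)]
```

```bash
cat > plan.py <<'E'
from drive import *
def st(): return env.read_state()
def plan(wps, s=None):
    """wps: list of (pos mm, Rmat, nrows). prints rows"""
    s=s or st(); p=np.array(s["ee_pos"]); Rm=R.from_quat(s["tcp_rot"]).as_matrix()
    D=[];A=[]
    for q,Rt,n in wps:
        rv=R.from_matrix(Rm.T@Rt).as_rotvec(degrees=True); a=np.round(rv/n,2)
        if np.abs(a).max()<.03: a=a*0
        for i in range(n):
            d=Rm.T@((np.array(q)-p)/(n-i)/1000); d=np.round(d,4)+0
            D.append(d.tolist());A.append((a+0).tolist())
            p=p+Rm@d*1000; Rm=Rm@R.from_rotvec(a,degrees=True).as_matrix()
    for i in range(0,len(D),10):
        print("P",json.dumps(D[i:i+10]));print("A",json.dumps(A[i:i+10]))
    print(len(D),"end",p.round(1))
def tool(zdir,ydir):
    z=np.array(zdir)/np.linalg.norm(zdir);y=np.array(ydir,float);y-=z*(y@z);y/=np.linalg.norm(y)
    return np.c_[np.cross(y,z),y,z]
E
python3 - <<'E'
from plan import *
q=np.load("drive.npy");F=frame(q[3]);seat=q[:3];a=1.716
Rt=tool(-F[:,2],F@[np.cos(a),np.sin(a),0])
Rd=R.from_quat(st()["tcp_rot"]).as_matrix()
print(F.round(3), seat+110*F[:,2])
plan([((160,300,330),Rd,7),((410,-80,300),Rt,13),(seat+105*F[:,2],Rt,5)])
E
```

```text
[[ 0.847  0.207 -0.489]
 [-0.179  0.978  0.103]
 [ 0.5    0.     0.866]] [ 529.80010687 -101.063699    237.19937443]
P [[-0.0058, -0.0267, -0.013], [-0.0058, -0.0267, -0.013], [-0.0058, -0.0268, -0.013], [-0.0059, -0.0267, -0.013], [-0.0058, -0.0268, -0.013], [-0.0059, -0.0267, -0.013], [-0.0058, -0.0268, -0.013], [-0.0285, -0.0203, 0.0023], [-0.0279, -0.021, 0.0035], [-0.0273, -0.0216, 0.0046]]
A [[0.0, 0.0, 0.0], [0.0, 0.0, 0.0], [0.0, 0.0, 0.0], [0.0, 0.0, 0.0], [0.0, 0.0, 0.0], [0.0, 0.0, 0.0], [0.0, 0.0, 0.0], [-0.02, -2.32, -1.32], [-0.02, -2.32, -1.32], [-0.02, -2.32, -1.32]]
P [[-0.0265, -0.0222, 0.0056], [-0.0258, -0.0228, 0.0067], [-0.0249, -0.0234, 0.0077], [-0.0241, -0.024, 0.0087], [-0.0231, -0.0245, 0.0097], [-0.0222, -0.025, 0.0106], [-0.0211, -0.0255, 0.0114], [-0.0201, -0.026, 0.0123], [-0.0189, -0.0265, 0.013], [-0.0178, -0.0269, 0.0138]]
A [[-0.02, -2.32, -1.32], [-0.02, -2.32, -1.32], [-0.02, -2.32, -1.32], [-0.02, -2.32, -1.32], [-0.02, -2.32, -1.32], [-0.02, -2.32, -1.32], [-0.02, -2.32, -1.32], [-0.02, -2.32, -1.32], [-0.02, -2.32, -1.32], [-0.02, -2.32, -1.32]]
P [[-0.0147, -0.0013, 0.024], [-0.0147, -0.0013, 0.024], [-0.0147, -0.0013, 0.0241], [-0.0148, -0.0013, 0.024], [-0.0147, -0.0013, 0.0241]]
A [[0.0, 0.0, 0.0], [0.0, 0.0, 0.0], [0.0, 0.0, 0.0], [0.0, 0.0, 0.0], [0.0, 0.0, 0.0]]
25 end [ 532.2 -101.5  232.8]
```

Call:
carry_out(delta_pos=[[-0.006,-0.027,-0.013],[-0.006,-0.027,-0.013],[-0.006,-0.027,-0.013],[-0.006,-0.027,-0.013],[-0.006,-0.027,-0.013],[-0.006,-0.027,-0.013],[-0.006,-0.027,-0.013]], angular=[[0,0,0],[0,0,0],[0,0,0],[0,0,0],[0,0,0],[0,0,0],[0,0,0]], hand=[1,1,1,1,1,1,1])

```text
time_s: 0.68
ee_pos: [160.0, 296.7, 330.6]
tcp_rot: [0.184, 0.983, -0.0, -0.0]
force: [1.0, 0.5, 0.7]
finger_gap: 0.994
```

Call:
carry_out(delta_pos=[[-0.0285,-0.0203,0.0023],[-0.0279,-0.021,0.0035],[-0.0273,-0.0216,0.0046],[-0.0265,-0.0222,0.0056],[-0.0258,-0.0228,0.0067],[-0.0249,-0.0234,0.0077],[-0.0241,-0.024,0.0087],[-0.0231,-0.0245,0.0097],[-0.0222,-0.025,0.0106],[-0.0211,-0.0255,0.0114]], angular=[[0,-2.32,-1.32],[0,-2.32,-1.32],[0,-2.32,-1.32],[0,-2.32,-1.32],[0,-2.32,-1.32],[0,-2.32,-1.32],[0,-2.32,-1.32],[0,-2.32,-1.32],[0,-2.32,-1.32],[0,-2.32,-1.32]], hand=[1,1,1,1,1,1,1,1,1,1])

```text
time_s: 1.52
ee_pos: [353.2, 4.2, 307.5]
tcp_rot: [0.066, 0.977, -0.038, 0.199]
force: [0.9, 0.9, -0.5]
finger_gap: 0.999
```

```bash
cat > toh.py <<'E'
from plan import *
import sys
q=np.load("drive.npy");F=frame(q[3]);seat=q[:3];a=1.716
Rt=tool(-F[:,2],F@[np.cos(a),np.sin(a),0])
plan([(seat+float(sys.argv[1])*F[:,2],Rt,int(sys.argv[2]))]); print(st()["joints"].round(2),st()["ee_pos"])
E
python3 toh.py 105 9
```

```text
P [[-0.0162, -0.0084, 0.0164], [-0.016, -0.0085, 0.0166], [-0.0157, -0.0086, 0.0168], [-0.0154, -0.0087, 0.017], [-0.0151, -0.0089, 0.0172], [-0.0148, -0.009, 0.0174], [-0.0145, -0.0091, 0.0176], [-0.0142, -0.0092, 0.0178], [-0.0138, -0.0093, 0.018]]
A [[-0.03, -0.75, -0.42], [-0.03, -0.75, -0.42], [-0.03, -0.75, -0.42], [-0.03, -0.75, -0.42], [-0.03, -0.75, -0.42], [-0.03, -0.75, -0.42], [-0.03, -0.75, -0.42], [-0.03, -0.75, -0.42], [-0.03, -0.75, -0.42]]
9 end [ 532.2 -101.6  232.8]
[-0.16 -0.42 -0.72  0.87 -0.04 -0.04] [353.21272002   4.1669351  307.50475974]
```

Call:
carry_out(delta_pos=[[-0.0162,-0.0084,0.0164],[-0.016,-0.0085,0.0166],[-0.0157,-0.0086,0.0168],[-0.0154,-0.0087,0.017],[-0.0151,-0.0089,0.0172],[-0.0148,-0.009,0.0174],[-0.0145,-0.0091,0.0176],[-0.0142,-0.0092,0.0178],[-0.0138,-0.0093,0.018],[0,0,0]], angular=[[0,-0.75,-0.42],[0,-0.75,-0.42],[0,-0.75,-0.42],[0,-0.75,-0.42],[0,-0.75,-0.42],[0,-0.75,-0.42],[0,-0.75,-0.42],[0,-0.75,-0.42],[0,-0.75,-0.42],[0,0,0]], hand=[1,1,1,1,1,1,1,1,1,1])

```text
time_s: 2.35
ee_pos: [532.9, -102.0, 230.4]
tcp_rot: [0.033, 0.966, -0.047, 0.253]
force: [-1.4, -0.9, -0.7]
finger_gap: 0.997
```

```bash
python3 toh.py 80 3
python3 - <<'E'
from h import *
for n,b in(("top",(195,145,75,75)),("scene",(230,140,75,75))):
    im=viewer.get_image(n); cv2.imwrite(f"pics/{n}1.png",im); crop(f"pics/{n}1.png",b,8,f"pics/d_{n}.png")
E
```

```text
P [[-0.0003, 0.0001, 0.0075], [-0.0002, 0.0001, 0.0075], [-0.0002, 0.0, 0.0075]]
A [[-0.09, -0.08, -0.05], [-0.09, -0.08, -0.05], [-0.09, -0.08, -0.05]]
3 end [ 544.5 -104.2  211.2]
[-0.37 -0.03 -0.72  0.37  0.07 -0.28] [ 532.88337976 -101.98407482  230.38990988]
```

View pics/d_top.png

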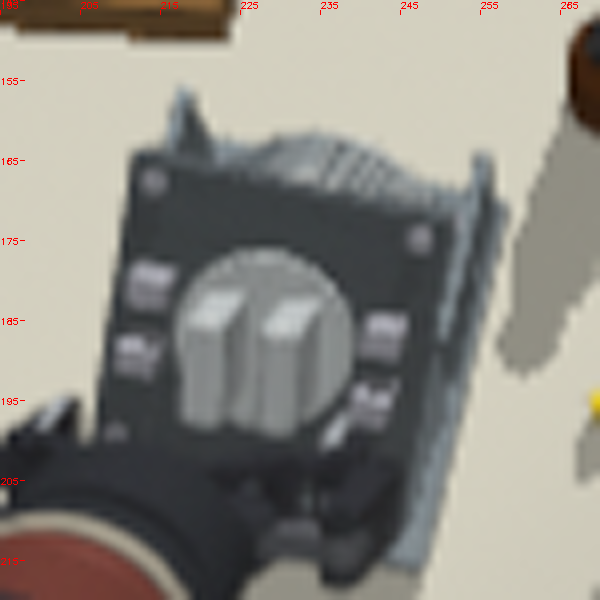

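View pics/d_scene.png

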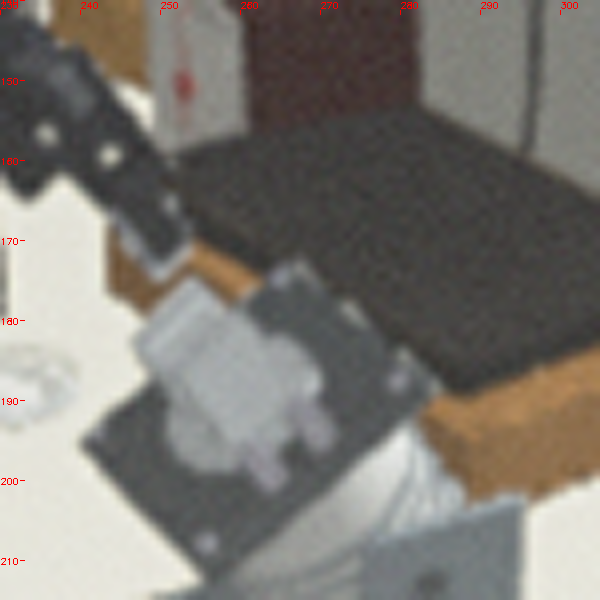

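Run:
```python
from plan import *
s=st();Rm=R.from_quat(s["tcp_rot"]).as_matrix();p=s["ee_pos"]
for sg in(1,-1):
  for zz in(8,-5):
    w=p+Rm@[0,sg*49,zz]; print(sg,zz,proj("top",w).round(1),proj("scene",w).round(1))
q=np.load("drive.npy");F=frame(q[3])
print("axis offset in seat frame",F.T@(p-q[:3]))
print(tri((250,172.5),(237,199)))
```

```text
1 8 [[203.1 197. ]] [[236.3 166.2]]
1 -5 [[201.9 198.5]] [[234.1 163.4]]
-1 8 [[238.9 199.5]] [[253.8 175.8]]
-1 -5 [[238.1 201. ]] [[251.6 172.9]]
axis offset in seat frame [ -2.36836476   0.83831969 104.22961987]
(array([ 526.67914282, -143.53066843,  238.10791275]), np.float64(7.378931949344532))
```

```bash
python3 toh.py 24 6
```

```text
P [[-0.0005, -0.0001, 0.0134], [-0.0004, -0.0002, 0.0134], [-0.0004, -0.0002, 0.0134], [-0.0004, -0.0002, 0.0133], [-0.0004, -0.0002, 0.0134], [-0.0004, -0.0001, 0.0133]]
A [[-0.04, -0.06, -0.03], [-0.04, -0.06, -0.03], [-0.04, -0.06, -0.03], [-0.04, -0.06, -0.03], [-0.04, -0.06, -0.03], [-0.04, -0.06, -0.03]]
6 end [ 571.9 -109.9  162.7]
[-0.37 -0.04 -0.72  0.37  0.07 -0.28] [ 530.78967168 -100.41615934  231.01789627]
```

Call:
carry_out(delta_pos=[[-0.0005,-0.0001,0.0134],[-0.0005,-0.0002,0.0134],[-0.0004,-0.0002,0.0134],[-0.0004,-0.0002,0.0134],[-0.0004,-0.0002,0.0134],[-0.0004,-0.0001,0.0134],[0,0,0],[0,0,0]], angular=[[0,0,0],[0,0,0],[0,0,0],[0,0,0],[0,0,0],[0,0,0],[0,0,0],[0,0,0]], hand=[1,1,1,1,1,1,1,1])

```text
time_s: 3.12
ee_pos: [571.8, -109.5, 163.6]
tcp_rot: [0.032, 0.966, -0.047, 0.252]
force: [-0.7, -0.1, 0.5]
finger_gap: 1.002
```

```bash
cat > chk.py <<'E'
from plan import *
s=st();Rm=R.from_quat(s["tcp_rot"]).as_matrix();p=s["ee_pos"]
q=np.load("drive.npy");F=frame(q[3])
print("t",s["time_s"],"seatpos",(F.T@(p-q[:3])).round(2),"gap",s["finger_gap"],"tooly az in seat",np.degrees(np.arctan2(*(F.T@Rm[:,1])[[1,0]])).round(2),"tilt",(F.T@Rm[:,2]).round(3))
print("F tool",(Rm.T@s["force"]).round(1),"T tool",(Rm.T@s["wrist_torque"]).round(2),"q",s["joints"].round(2))
E
python3 chk.py
```

```text
t 3.1167 seatpos [ 0.35  0.43 24.85] gap 1.0015286342400402 tooly az in seat 98.22 tilt [-0.004 -0.004 -1.   ]
F tool [ 0.4 -0.2 -0.8] T tool [-0.07  0.49 -0.01] q [-0.35  0.14 -0.75  0.17  0.07 -0.27]
```

Free of contact. Next I close on the cheeks.

Call:
carry_out(delta_pos=[[0,0,0],[0,0,0],[0,0,0],[0,0,0],[0,0,0],[0,0,0],[0,0,0],[0,0,0]], angular=[[0,0,0],[0,0,0],[0,0,0],[0,0,0],[0,0,0],[0,0,0],[0,0,0],[0,0,0]], hand=[0.4,0.4,0.4,0.4,0.3,0.3,0.3,0.3])

```text
time_s: 3.78
ee_pos: [572.7, -108.7, 164.7]
tcp_rot: [0.031, 0.966, -0.046, 0.254]
force: [-7.1, 9.2, 10.7]
finger_gap: 0.461
```

```bash
python3 chk.py
```

```text
t 3.7833 seatpos [ 1.48  1.39 25.44] gap 0.4614095620169827 tooly az in seat 98.25 tilt [-0.002 -0.002 -1.   ]
F tool [  1.3   7.7 -13.7] T tool [-1.27  0.59 -0.01] q [-0.35  0.14 -0.75  0.17  0.07 -0.27]
```

Call:
carry_out(delta_pos=[[0,0.0009,-0.001],[0,0,0],[0,0,0],[0,0,0],[0,0,0],[0,0,0],[0,0,0],[0,0,0],[0,0,0]], angular=[[0,0,0],[0,0,-5],[0,0,-5],[0,0,-5],[0,0,-5],[0,0,-5],[0,0,-5],[0,0,-5],[0,0,0]], hand=[0.3,0.3,0.3,0.3,0.3,0.3,0.3,0.3,0.3])

```text
time_s: 4.53
ee_pos: [572.3, -106.8, 164.4]
tcp_rot: [-0.263, 0.93, -0.12, 0.228]
force: [2.7, 10.2, -5.0]
finger_gap: 0.459
```

```bash
python3 chk.py
```

```text
t 4.5333 seatpos [ 0.65  3.14 25.58] gap 0.4585279872206153 tooly az in seat 133.59 tilt [-0.003  0.    -1.   ]
F tool [-5.8  9.1  4.5] T tool [-1.44 -1.28 -0.11] q [-0.35  0.14 -0.75  0.17  0.07 -0.88]
```

Call:
carry_out(delta_pos=[[0,0.001,0.0],[0,0,0],[0,0,0],[0,0,0],[0,0,0],[0,0,0],[0,0,0],[0,0,0],[0,0,0],[0,0,0]], angular=[[0,0,-5.15],[0,0,-5.15],[0,0,-5.15],[0,0,-5.15],[0,0,-5.15],[0,0,-5.15],[0,0,-5.15],[0,0,-5.15],[0,0,-5.15],[0,0,0]], hand=[0.3,0.3,0.3,0.3,0.3,0.3,0.3,0.3,0.3,0.3])

```text
time_s: 5.37
ee_pos: [570.6, -105.3, 163.2]
tcp_rot: [-0.608, 0.751, -0.199, 0.162]
force: [-2.6, 12.2, -0.5]
finger_gap: 0.459
```

```bash
python3 chk.py
```

```text
t 5.3667 seatpos [-1.65  4.29 25.54] gap 0.4589329157738248 tooly az in seat 179.95 tilt [-0.006  0.001 -1.   ]
F tool [-11.4   4.6  -2. ] T tool [-0.93 -2.26 -0.12] q [-0.35  0.14 -0.75  0.17  0.07 -1.69]
```

Call:
carry_out(delta_pos=[[0,0,0],[0,0,0],[0,0,0],[0,0,0],[0,0,0],[0,0,-0.03],[0,0,-0.03],[0,0,-0.03],[0,0,-0.03]], angular=[[0,0,0],[0,0,0],[0,0,0],[0,0,0],[0,0,0],[0,0,0],[0,0,0],[0,0,0],[0,0,0]], hand=[1,1,1,1,1,1,1,1,1])

```text
time_s: 6.12
ee_pos: [512.6, -95.3, 269.4]
tcp_rot: [-0.605, 0.754, -0.201, 0.161]
force: [1.8, -1.1, 0.1]
finger_gap: 1.002
```

```bash
python3 chk.py
cat > keyfit.py <<'E'
from drive import *
import sys
def draw(n,src,box,k,out,x,y,az,rk=None):
    crop(src,box,k,"/tmp/o.png");im=cv2.imread("/tmp/o.png")
    ux=np.array([np.cos(az),np.sin(az),0]);uy=np.array([-ux[1],ux[0],0]);uz=np.array([0,0,1.])
    def poly(P,col,c=None,vec=(ux,uy,uz)):
        P=np.array(P,float); c=np.array([x,y,0]) if c is None else c
        W=c+P@np.array(vec)
        uv=(proj(n,W)-box[:2]+.5)*k; cv2.polylines(im,[uv.astype(int)],True,col,1)
    rect=lambda a,b,z:[[a,b,z],[a,-b,z],[-a,-b,z],[-a,b,z]]
    poly(rect(48,5,26),(0,255,0)); poly(rect(15,5,90),(0,0,255));poly(rect(15,5,26),(0,0,255))
    if rk is not None:
        for z in(22,0): poly(rect(35,56,z),(255,0,0),np.array([rk[0],rk[1],0]))
    cv2.imwrite(out,im)
x,y,az=map(float,sys.argv[1:4]); rk=(float(sys.argv[4]),float(sys.argv[5]))
draw("top","pics/top0.png",(260,225,60,50),12,"pics/k_top.png",x,y,az,rk)
draw("scene","pics/scene0.png",(225,235,60,60),10,"pics/k_sc.png",x,y,az,rk)
E
python3 keyfit.py 421.6 -262 -0.295 412 -294
```

```text
t 6.1167 seatpos [  0.47   2.07 146.88] gap 1.0020174734809824 tooly az in seat 179.54 tilt [-0.003 -0.005 -1.   ]
F tool [ 0.7 -1.8  0.9] T tool [-0.41 -0.   -0.  ] q [-0.37 -0.12 -0.68  0.49  0.08 -1.7 ]
```

View pics/k_top.png

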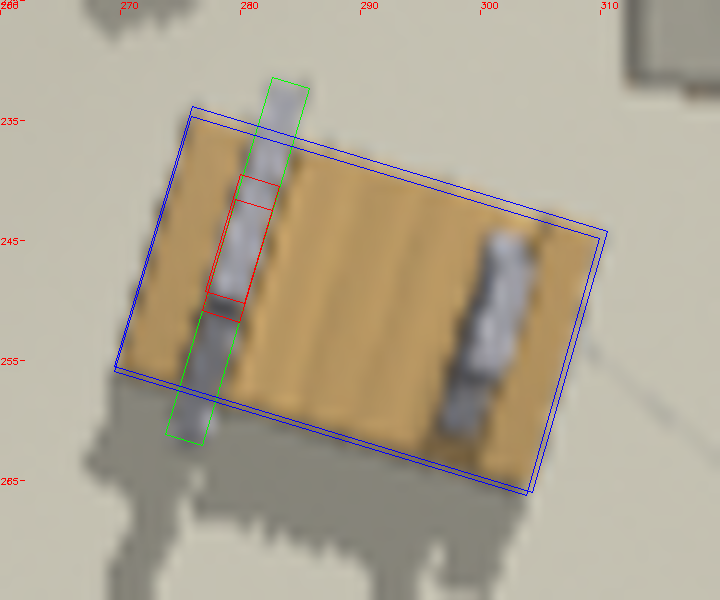

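View pics/k_sc.png

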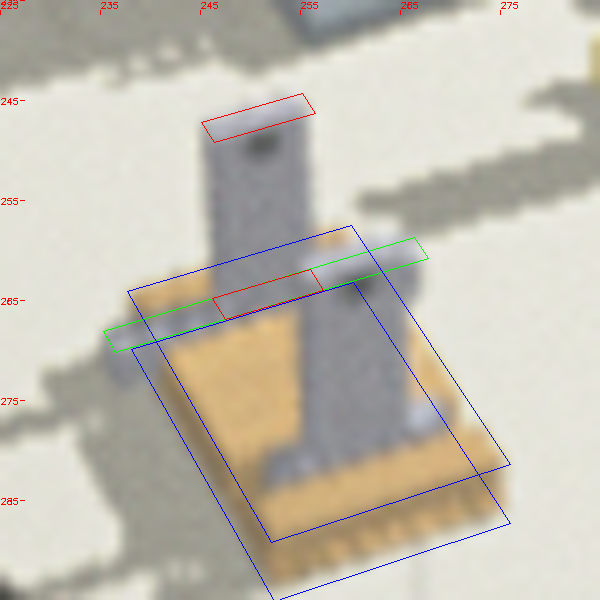

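```bash
cat > tok.py <<'E'
from plan import *
import sys
az=-0.27; Rk=tool([0,0,-1],[-np.sin(az),np.cos(az),0])
plan([((421,-261.5,float(sys.argv[1])),Rk,int(sys.argv[2]))])
E
python3 tok.py 165 17
python3 - <<'E'
from drive import *
q=np.load("drive.npy"); q[:3]+=frame(q[3])@[-1.65,1.0,0]; np.save("drive2.npy",q); print(q)
E
```

```text
P [[0.0107, 0.0058, 0.0038], [0.0111, 0.0047, 0.0042], [0.0114, 0.0035, 0.0045], [0.0115, 0.0023, 0.0049], [0.0116, 0.0012, 0.0052], [0.0115, 0.0, 0.0055], [0.0113, -0.0012, 0.0058], [0.011, -0.0024, 0.006], [0.0105, -0.0036, 0.0062], [0.01, -0.0047, 0.0064]]
A [[-1.35, 1.42, 5.33], [-1.35, 1.42, 5.33], [-1.35, 1.42, 5.33], [-1.35, 1.42, 5.33], [-1.35, 1.42, 5.33], [-1.35, 1.42, 5.33], [-1.35, 1.42, 5.33], [-1.35, 1.42, 5.33], [-1.35, 1.42, 5.33], [-1.35, 1.42, 5.33]]
P [[0.0094, -0.0057, 0.0065], [0.0086, -0.0067, 0.0065], [0.0078, -0.0076, 0.0066], [0.0069, -0.0085, 0.0066], [0.0059, -0.0092, 0.0065], [0.0048, -0.0098, 0.0064], [0.0037, -0.0104, 0.0063]]
A [[-1.35, 1.42, 5.33], [-1.35, 1.42, 5.33], [-1.35, 1.42, 5.33], [-1.35, 1.42, 5.33], [-1.35, 1.42, 5.33], [-1.35, 1.42, 5.33], [-1.35, 1.42, 5.33]]
17 end [ 421.  -261.5  165. ]
[ 5.82418288e+02 -1.11172373e+02  1.41111580e+02 -2.08465840e-01
  1.71585391e+00]
```

Call:
carry_out(delta_pos=[[0.0107,0.0058,0.0038],[0.0111,0.0047,0.0042],[0.0114,0.0035,0.0045],[0.0115,0.0023,0.0049],[0.0116,0.0012,0.0052],[0.0115,0.0,0.0055],[0.0113,-0.0012,0.0058],[0.011,-0.0024,0.006],[0.0105,-0.0036,0.0062],[0.01,-0.0047,0.0064]], angular=[[-1.35,1.42,5.33],[-1.35,1.42,5.33],[-1.35,1.42,5.33],[-1.35,1.42,5.33],[-1.35,1.42,5.33],[-1.35,1.42,5.33],[-1.35,1.42,5.33],[-1.35,1.42,5.33],[-1.35,1.42,5.33],[-1.35,1.42,5.33]], hand=[1,1,0.8,0.6,0.5,0.5,0.5,0.5,0.5,0.5])

```text
time_s: 6.95
ee_pos: [459.5, -193.8, 206.8]
tcp_rot: [-0.188, 0.975, -0.091, 0.073]
force: [-0.1, 0.0, -0.0]
finger_gap: 0.502
```

Call:
carry_out(delta_pos=[[0.0094,-0.0057,0.0065],[0.0086,-0.0067,0.0065],[0.0078,-0.0076,0.0066],[0.0069,-0.0085,0.0066],[0.0059,-0.0092,0.0065],[0.0048,-0.0098,0.0064],[0.0037,-0.0104,0.0063],[0,0,0],[0,0,0]], angular=[[-1.35,1.42,5.33],[-1.35,1.42,5.33],[-1.35,1.42,5.33],[-1.35,1.42,5.33],[-1.35,1.42,5.33],[-1.35,1.42,5.33],[-1.35,1.42,5.33],[0,0,0],[0,0,0]], hand=[0.5,0.5,0.5,0.5,0.5,0.5,0.5,0.5,0.5])

```text
time_s: 7.7
ee_pos: [421.9, -262.2, 163.6]
tcp_rot: [0.134, 0.991, 0.0, -0.0]
force: [0.2, 1.1, 0.8]
finger_gap: 0.504
```

```bash
python3 tok.py 66 8; python3 chk.py
python3 - <<'E'
from h import *
for n,b in(("top",(195,150,120,90)),("scene",(220,160,100,110))):
    im=viewer.get_image(n); cv2.imwrite(f"pics/{n}2.png",im); crop(f"pics/{n}2.png",b,6 if n=="top" else 5,f"pics/e_{n}.png")
crop("pics/top2.png",(200,155,60,60),10,"pics/e_top2.png")
E
```

```text
P [[0.0001, 0.0001, 0.0122], [0.0001, 0.0, 0.0122], [0.0001, 0.0001, 0.0122], [0.0001, 0.0, 0.0122], [0.0001, 0.0001, 0.0122], [0.0002, 0.0, 0.0122], [0.0001, 0.0001, 0.0122], [0.0002, 0.0, 0.0122]]
A [[0.0, 0.0, 0.0], [0.0, 0.0, 0.0], [0.0, 0.0, 0.0], [0.0, 0.0, 0.0], [0.0, 0.0, 0.0], [0.0, 0.0, 0.0], [0.0, 0.0, 0.0], [0.0, 0.0, 0.0]]
8 end [ 421.  -261.5   66. ]
t 7.7 seatpos [ -99.4  -179.96   82.38] gap 0.5037190130196055 tooly az in seat 87.04 tilt [-0.5    0.    -0.866]
F tool [ 0.1  1.1 -0.8] T tool [-0.01 -0.03 -0.03] q [-0.7   0.3  -0.36  0.92 -0.   -0.44]
```

View pics/e_top2.png

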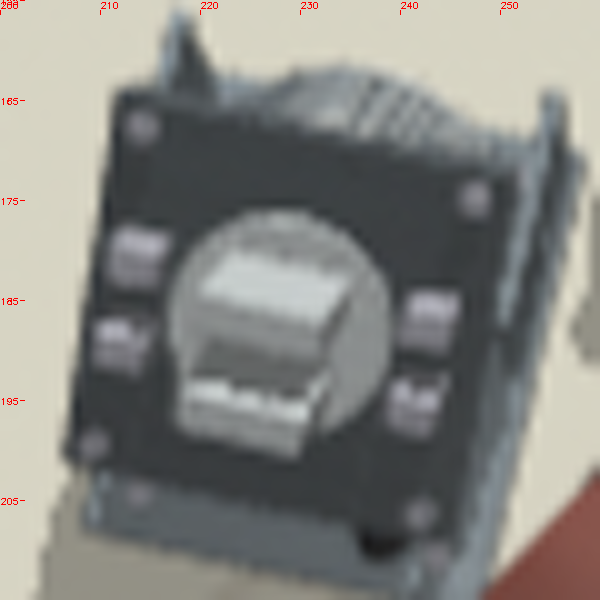

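View pics/e_scene.png

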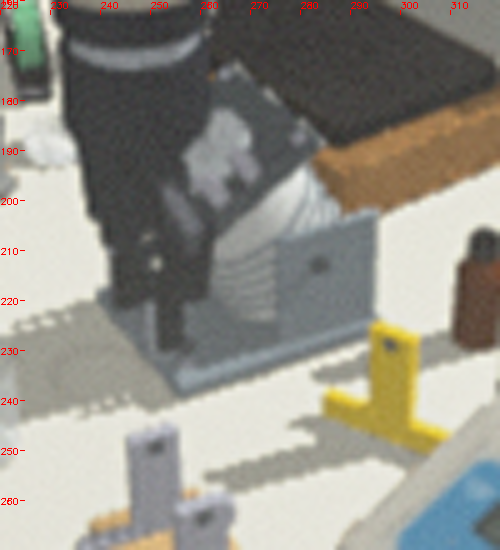

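```bash
cat > ovh.py <<'E'
from drive import *
import sys
src,th,out=sys.argv[1],float(sys.argv[2]),sys.argv[3]; dfile=sys.argv[4]
q=np.load(dfile);F=frame(q[3]);n="top";box=(200,155,60,60)
crop(src,box,10,"/tmp/o.png");im=cv2.imread("/tmp/o.png")
def poly(P,col):
    uv=(proj(n,np.asarray(P)@F.T+q[:3])-box[:2]+.5)*10
    cv2.polylines(im,[uv.astype(int)],True,col,1)
h=59
poly([[h,h,-6],[h,-h,-6],[-h,-h,-6],[-h,h,-6]],(0,255,0))
for sy in(1,-1):
  for sx in(1,-1):
    for z in (12,-6): poly([[sx*6.5,sy*36,z],[sx*18,sy*36,z],[sx*18,sy*50,z],[sx*6.5,sy*50,z]],(0,255,255))
c,s_=np.cos(th),np.sin(th)
for sg in(1,-1):
    for zz in(44,0): poly([[sg*u*c-v*s_,sg*u*s_+v*c,zz] for u,v in((6.5,18),(20,18),(20,-18),(6.5,-18))],(0,0,255))
cv2.imwrite(out,im)
E
python3 ovh.py pics/top2.png 0 pics/g1.png drive.npy
```

```text
(no output)
```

View pics/g1.png

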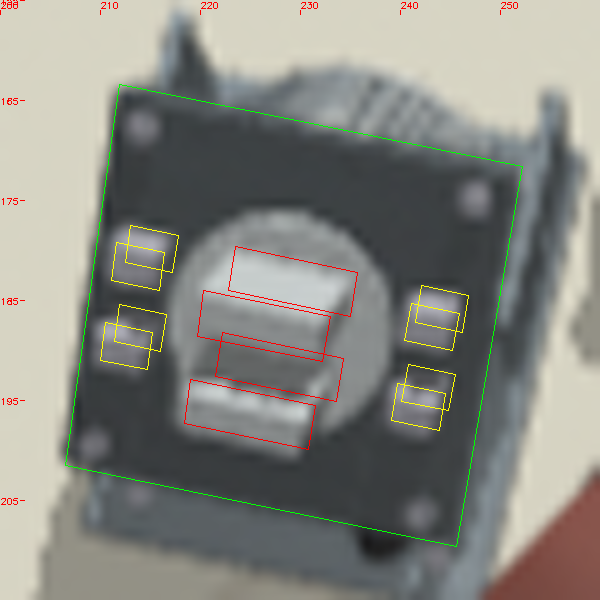

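Call:
carry_out(delta_pos=[[0.0002,0,0.0122],[0.0002,0,0.0122],[0.0002,0,0.0122],[0.0001,0,0.0122],[0.0001,0,0.0122],[0.0001,0,0.0122],[0.0001,0,0.0122],[0.0001,0,0.0122],[0,0,0]], angular=[[0,0,0],[0,0,0],[0,0,0],[0,0,0],[0,0,0],[0,0,0],[0,0,0],[0,0,0],[0,0,0]], hand=[0.5,0.5,0.5,0.5,0.5,0.5,0.5,0.5,0.5])

```text
time_s: 8.55
ee_pos: [420.2, -259.8, 65.2]
tcp_rot: [0.133, 0.991, 0.0, -0.001]
force: [-1.1, -0.1, -0.2]
finger_gap: 0.499
```

Call:
carry_out(delta_pos=[[0.0005,-0.001,0],[0,0,0],[0,0,0],[0,0,0],[0,0,0],[0,0,0],[0,0,0],[0,0,0]], angular=[[0,0,0],[0,0,0],[0,0,0],[0,0,0],[0,0,0],[0,0,0],[0,0,0],[0,0,0]], hand=[0,0,0,0,0,0,0,0])

```text
time_s: 9.22
ee_pos: [420.9, -262.6, 67.5]
tcp_rot: [0.134, 0.991, -0.0, 0.001]
force: [-0.3, 0.7, 7.5]
finger_gap: 0.105
```

```bash
python3 chk.py;  python3 - <<'E'
from h import *
print(env.read_state()["ee_pos"])
for n,b in(("top",(255,215,70,60)),("scene",(220,220,70,70))):
    im=viewer.get_image(n); cv2.imwrite(f"pics/{n}3.png",im); crop(f"pics/{n}3.png",b,8,f"pics/f_{n}.png")
E
```

```text
t 9.2167 seatpos [-148.2  -180.55   -0.38] gap 0.10490717624034139 tooly az in seat 87.06 tilt [-0.499 -0.001 -0.867]
F tool [ 0.5  0.6 -7.5] T tool [-0.27  0.17 -0.03] q [-0.71  0.41 -0.49  0.67  0.   -0.44]
[ 420.86156026 -262.56236592   67.5057696 ]
```

View pics/f_scene.png

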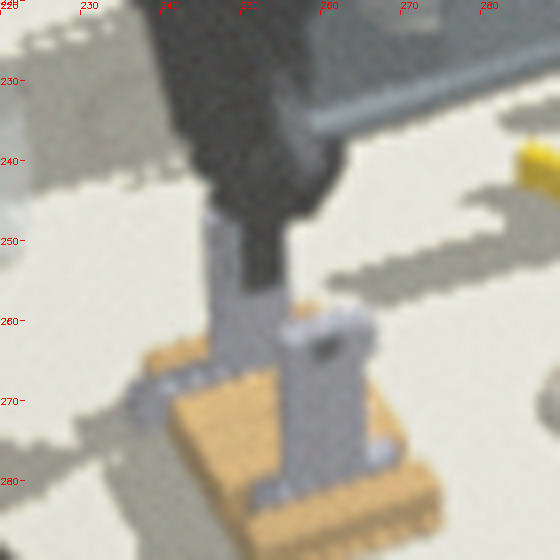

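Call:
carry_out(delta_pos=[[0,0,-0.005],[0,0,-0.01],[0,0,-0.015],[0,0,-0.02],[0,0,-0.02],[0,0,-0.02],[0,0,-0.02],[0,0,0]], angular=[[0,0,0],[0,0,0],[0,0,0],[0,0,0],[0,0,0],[0,0,0],[0,0,0],[0,0,0]], hand=[0,0,0,0,0,0,0,0])

```text
time_s: 9.98
ee_pos: [421.8, -263.5, 180.8]
tcp_rot: [0.134, 0.991, -0.002, 0.003]
force: [0.5, 0.8, -0.3]
finger_gap: 0.108
```

```bash
sed -i 's/drive.npy/drive2.npy/' chk.py
cat > toi.py <<'E'
from plan import *
import sys
q=np.load("drive2.npy");F=frame(q[3]);seat=q[:3]
Rt=tool(-F[:,2],-F[:,0])
plan([(seat+F@[float(sys.argv[3]),float(sys.argv[4]),float(sys.argv[1])],Rt,int(sys.argv[2]))])
E
python3 toi.py 140 18 0 0; python3 chk.py
```

```text
P [[-0.0025, 0.0103, -0.0045], [-0.0035, 0.0099, -0.0047], [-0.0045, 0.0095, -0.0048], [-0.0054, 0.0089, -0.0049], [-0.0063, 0.0083, -0.005], [-0.0071, 0.0076, -0.005], [-0.0078, 0.0068, -0.005], [-0.0085, 0.006, -0.0049], [-0.0091, 0.0051, -0.0048], [-0.0097, 0.0042, -0.0047]]
A [[1.26, -1.35, -5.06], [1.26, -1.35, -5.06], [1.26, -1.35, -5.06], [1.26, -1.35, -5.06], [1.26, -1.35, -5.06], [1.26, -1.35, -5.06], [1.26, -1.35, -5.06], [1.26, -1.35, -5.06], [1.26, -1.35, -5.06], [1.26, -1.35, -5.06]]
P [[-0.0101, 0.0032, -0.0045], [-0.0104, 0.0022, -0.0044], [-0.0107, 0.0011, -0.0041], [-0.0108, 0.0001, -0.0039], [-0.0109, -0.0009, -0.0036], [-0.0108, -0.002, -0.0034], [-0.0107, -0.003, -0.0031], [-0.0105, -0.004, -0.0027]]
A [[1.26, -1.35, -5.06], [1.26, -1.35, -5.06], [1.26, -1.35, -5.06], [1.26, -1.35, -5.06], [1.26, -1.35, -5.06], [1.26, -1.35, -5.06], [1.26, -1.35, -5.06], [1.26, -1.35, -5.06]]
18 end [514.  -96.7 262.4]
t 9.9833 seatpos [ -88.96 -182.28   97.16] gap 0.10759594828482223 tooly az in seat 87.1 tilt [-0.495 -0.003 -0.869]
F tool [-0.3  0.9  0.3] T tool [ 0.04 -0.11  0.01] q [-0.71  0.28 -0.33  0.95 -0.   -0.44]
```

Call:
carry_out(delta_pos=[[-0.0025,0.0103,-0.0045],[-0.0035,0.0099,-0.0047],[-0.0045,0.0095,-0.0048],[-0.0054,0.0089,-0.0049],[-0.0063,0.0083,-0.005],[-0.0071,0.0076,-0.005],[-0.0078,0.0068,-0.005],[-0.0085,0.006,-0.0049],[-0.0091,0.0051,-0.0048],[-0.0097,0.0042,-0.0047]], angular=[[1.26,-1.35,-5.06],[1.26,-1.35,-5.06],[1.26,-1.35,-5.06],[1.26,-1.35,-5.06],[1.26,-1.35,-5.06],[1.26,-1.35,-5.06],[1.26,-1.35,-5.06],[1.26,-1.35,-5.06],[1.26,-1.35,-5.06],[1.26,-1.35,-5.06]], hand=[0,0,0,0,0,0,0,0,0,0])

```text
time_s: 10.82
ee_pos: [471.4, -168.8, 222.1]
tcp_rot: [-0.305, 0.94, -0.121, 0.099]
force: [0.4, -1.1, -1.6]
finger_gap: 0.107
```

Call:
carry_out(delta_pos=[[-0.0101,0.0032,-0.0045],[-0.0104,0.0022,-0.0044],[-0.0107,0.0011,-0.0041],[-0.0108,0.0001,-0.0039],[-0.0109,-0.0009,-0.0036],[-0.0108,-0.002,-0.0034],[-0.0107,-0.003,-0.0031],[-0.0105,-0.004,-0.0027],[0,0,0],[0,0,0]], angular=[[1.26,-1.35,-5.06],[1.26,-1.35,-5.06],[1.26,-1.35,-5.06],[1.26,-1.35,-5.06],[1.26,-1.35,-5.06],[1.26,-1.35,-5.06],[1.26,-1.35,-5.06],[1.26,-1.35,-5.06],[0,0,0],[0,0,0]], hand=[0,0,0,0,0,0,0,0,0,0])

```text
time_s: 11.65
ee_pos: [512.2, -95.7, 258.2]
tcp_rot: [-0.607, 0.752, -0.198, 0.162]
force: [-0.4, 0.1, -0.5]
finger_gap: 0.107
```

```bash
python3 chk.py;  python3 - <<'E'
from h import *
for n,b in(("top",(195,150,70,70)),("scene",(220,135,75,75))):
    im=viewer.get_image(n); cv2.imwrite(f"pics/{n}4.png",im); crop(f"pics/{n}4.png",b,8,f"pics/i_{n}.png")
E
```

```text
t 11.65 seatpos [ -3.71   0.66 137.33] gap 0.10662199730222909 tooly az in seat 179.78 tilt [-0.005  0.001 -1.   ]
F tool [-0.1  0.7  0.3] T tool [-0.68 -0.01  0.01] q [-0.38 -0.1  -0.7   0.46  0.08 -1.71]
```

View pics/i_scene.png

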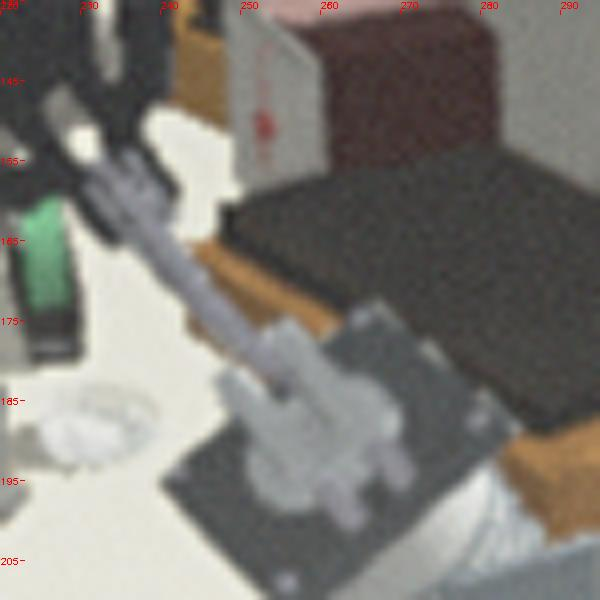

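View pics/i_top.png

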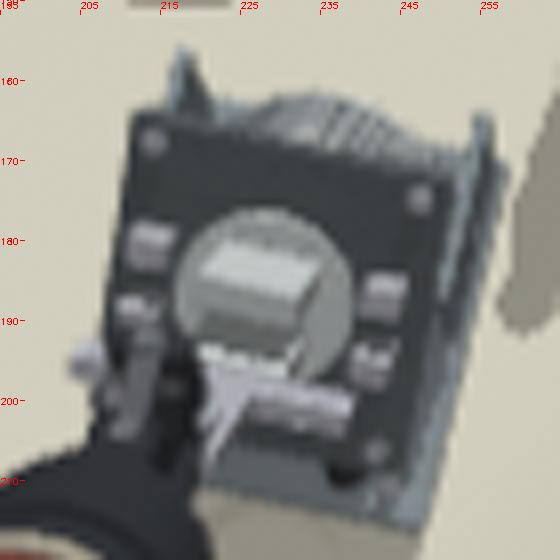

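```bash
cat > ovk.py <<'E'
from plan import *
import sys
tag=sys.argv[1]; dx=float(sys.argv[2]); H=float(sys.argv[3]); pitch=float(sys.argv[4]) if len(sys.argv)>4 else 0
s=st();Rm=R.from_quat(s["tcp_rot"]).as_matrix();p=s["ee_pos"]
Rp=R.from_euler('y',pitch,degrees=True).as_matrix()
for n,box in(("top",(195,150,70,70)),("scene",(220,135,75,75))):
    crop(f"pics/{n}{tag}.png",box,8,"/tmp/o.png");im=cv2.imread("/tmp/o.png")
    def poly(P,col):
        P=np.array(P,float); W=p+(P@Rp.T)@Rm.T
        uv=(proj(n,W)-box[:2]+.5)*8; cv2.polylines(im,[uv.astype(int)],True,col,1)
    rect=lambda a,b,z:[[a+dx,b,z],[a+dx,-b,z],[-a+dx,-b,z],[-a+dx,b,z]]
    poly(rect(48,5,H-18),(0,255,0));poly(rect(48,5,H),(0,255,0));poly(rect(15,5,H-82),(0,0,255))
    cv2.imwrite(f"pics/j_{n}.png",im)
E
python3 ovk.py 4 0 59.5
```

```text
(no output)
```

View pics/j_top.png

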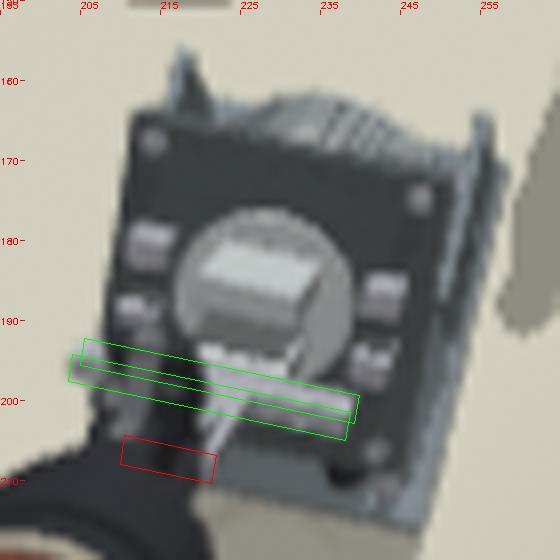

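View pics/j_scene.png

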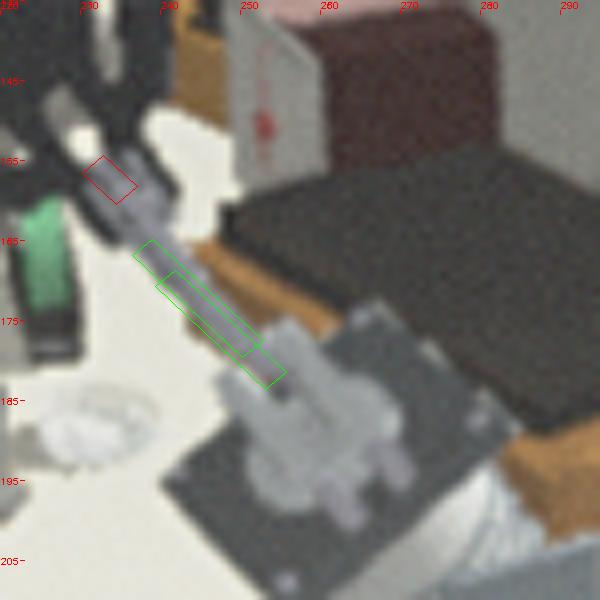

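```bash
python3 toi.py 111 4 0 0
```

```text
P [[0.0001, -0.0009, 0.0065], [0.0001, -0.0009, 0.0065], [0.0001, -0.0009, 0.0065], [0.0001, -0.001, 0.0066]]
A [[0.08, 0.02, -0.06], [0.08, 0.02, -0.06], [0.08, 0.02, -0.06], [0.08, 0.02, -0.06]]
4 end [528.2 -99.7 237.2]
```

Call:
carry_out(delta_pos=[[0.0001,-0.0009,0.0065],[0.0001,-0.0009,0.0065],[0.0001,-0.0009,0.0065],[0.0001,-0.001,0.0065],[0,0,0],[0,0,0],[0,0,0]], angular=[[0.08,0,-0.06],[0.08,0,-0.06],[0.08,0,-0.06],[0.08,0,-0.06],[0,0,0],[0,0,0],[0,0,0]], hand=[0,0,0,0,0,0,0])

```text
time_s: 12.33
ee_pos: [528.4, -99.3, 237.4]
tcp_rot: [-0.609, 0.749, -0.201, 0.164]
force: [0.1, -0.7, -0.8]
finger_gap: 0.107
```

```bash
python3 chk.py;  python3 - <<'E'
from h import *
for n,b in(("top",(195,150,70,70)),("scene",(220,135,75,75))):
    im=viewer.get_image(n); cv2.imwrite(f"pics/{n}5.png",im); crop(f"pics/{n}5.png",b,8,f"pics/i_{n}.png")
E
python3 ovk.py 5 0 59.5; python3 toi.py 104 3 0 0
```

```text
t 12.3333 seatpos [  0.26   0.41 110.98] gap 0.10732040188533219 tooly az in seat -179.85 tilt [ 0.001  0.002 -1.   ]
F tool [0.6 0.2 0.8] T tool [-0.64 -0.07  0.02] q [-0.37 -0.05 -0.72  0.38  0.08 -1.71]
P [[0.0001, 0.0002, 0.0024], [0.0002, 0.0002, 0.0024], [0.0001, 0.0002, 0.0025]]
A [[-0.03, 0.04, 0.05], [-0.03, 0.04, 0.05], [-0.03, 0.04, 0.05]]
3 end [ 531.5 -100.4  231.2]
```

View pics/i_scene.png

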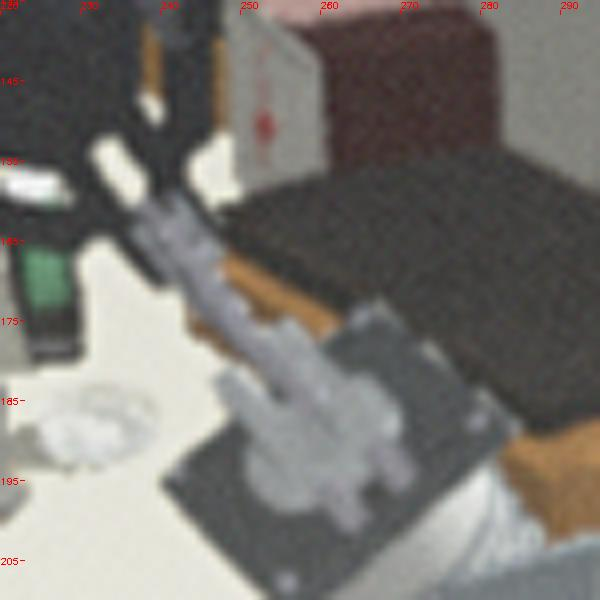

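View pics/j_top.png

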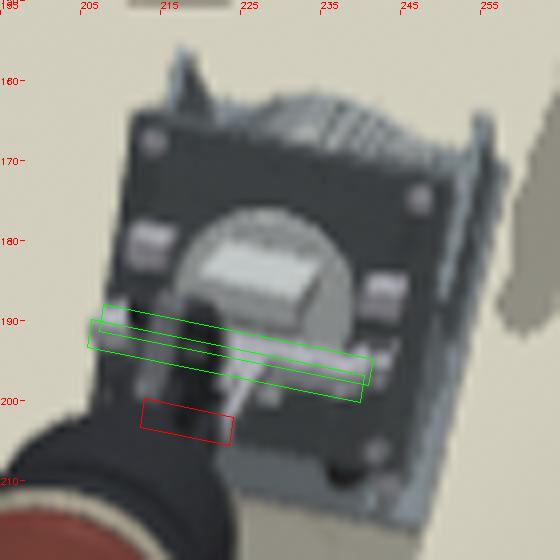

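Call:
carry_out(delta_pos=[[0.0002,0.0002,0.0025],[0.0002,0.0001,0.0025],[0,0,0.0025],[0,0,0.0025],[0,0,0]], angular=[[0,0,0.05],[0,0,0.05],[0,0,0],[0,0,0],[0,0,0]], hand=[0,0,0,0,0])

```text
time_s: 12.85
ee_pos: [533.0, -100.7, 228.1]
tcp_rot: [-0.609, 0.75, -0.201, 0.164]
force: [-0.7, -0.6, -1.3]
finger_gap: 0.104
```

```bash
python3 chk.py
```

```text
t 12.85 seatpos [-2.4000e-01  5.0000e-02  1.0063e+02] gap 0.104226514907812 tooly az in seat -179.94 tilt [ 0.     0.002 -1.   ]
F tool [0.7 1.1 0.8] T tool [-0.65  0.06  0.01] q [-0.37 -0.03 -0.73  0.35  0.08 -1.71]
```

Call:
carry_out(delta_pos=[[0,0,0.0025],[0,0,0.0025],[0,0,0.0025],[0,0,0.0025],[0,0,0]], angular=[[0,0,0],[0,0,0],[0,0,0],[0,0,0],[0,0,0]], hand=[0,0,0,0,0])

```text
time_s: 13.27
ee_pos: [537.9, -101.7, 219.5]
tcp_rot: [-0.609, 0.75, -0.201, 0.164]
force: [0.4, -0.1, -0.9]
finger_gap: 0.104
```

```bash
python3 chk.py
```

```text
t 13.2667 seatpos [-2.000e-01  7.000e-02  9.063e+01] gap 0.10409787120543328 tooly az in seat -179.94 tilt [ 0.     0.002 -1.   ]
F tool [-0.   0.1  1. ] T tool [-0.62 -0.04  0.01] q [-0.37 -0.01 -0.73  0.33  0.08 -1.71]
```

Call:
carry_out(delta_pos=[[0,0,0.003],[0,0,0.003],[0,0,0.003],[0,0,0.003],[0,0,0.003],[0,0,0]], angular=[[0,0,0],[0,0,0],[0,0,0],[0,0,0],[0,0,0],[0,0,0]], hand=[0,0,0,0,0,0])

```text
time_s: 13.77
ee_pos: [545.3, -103.2, 206.4]
tcp_rot: [-0.609, 0.75, -0.201, 0.164]
force: [0.1, 0.1, -0.0]
finger_gap: 0.104
```

```bash
python3 chk.py;  python3 - <<'E'
from h import *
for n,b in(("top",(195,150,70,70)),("scene",(220,135,75,75))):
    im=viewer.get_image(n); cv2.imwrite(f"pics/{n}6.png",im); crop(f"pics/{n}6.png",b,8,f"pics/i_{n}.png")
E
```

```text
t 13.7667 seatpos [-0.26  0.1  75.53] gap 0.10394274041500731 tooly az in seat -179.95 tilt [ 0.     0.002 -1.   ]
F tool [-0.1 -0.   0.1] T tool [-0.66 -0.03  0.01] q [-0.36  0.02 -0.74  0.29  0.08 -1.71]
```

View pics/i_scene.png

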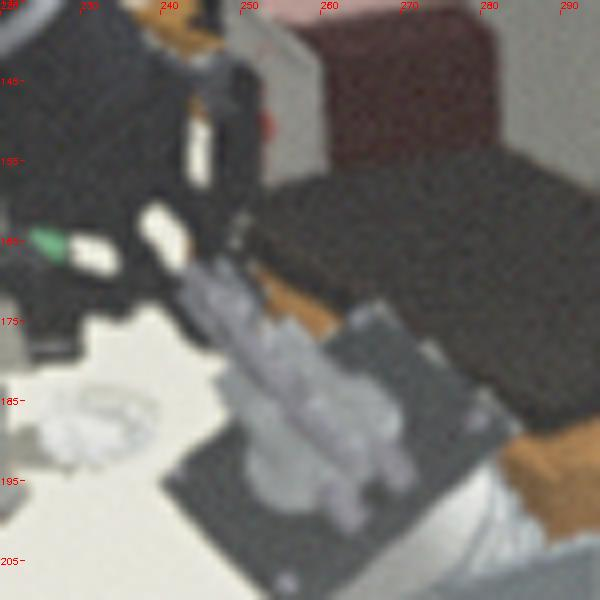

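View pics/i_top.png

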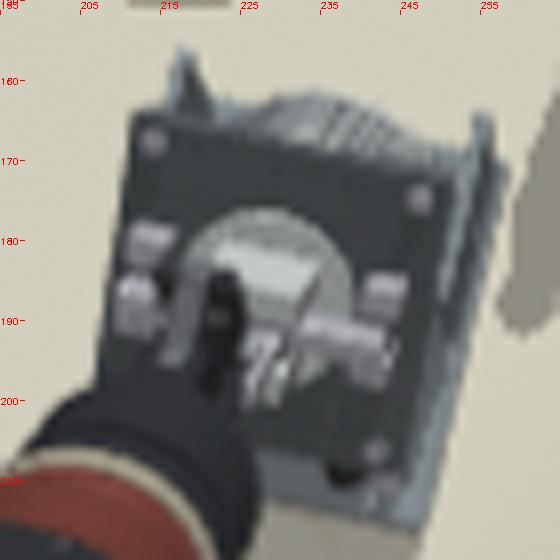

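Call:
carry_out(delta_pos=[[0,-0.0002,0.002],[0,0,0.002],[0,0,0.002],[0,0,0.002],[0,0,0.002],[0,0,0]], angular=[[0,0,0],[0,0,0],[0,0,0],[0,0,0],[0,0,0],[0,0,0]], hand=[0,0,0,0,0,0])

```text
time_s: 14.37
ee_pos: [550.3, -104.2, 198.1]
tcp_rot: [-0.609, 0.75, -0.201, 0.164]
force: [0.8, 0.5, -1.6]
finger_gap: 0.109
```

```bash
python3 chk.py
```

```text
t 14.3667 seatpos [6.000e-02 1.400e-01 6.573e+01] gap 0.1085245500368527 tooly az in seat -179.94 tilt [ 0.     0.002 -1.   ]
F tool [-0.7  0.2  1.7] T tool [-0.63 -0.01 -0.01] q [-0.36  0.04 -0.75  0.26  0.08 -1.71]
```

Inside the lugs with no contact. I go down in small steps until it touches.

Call:
carry_out(delta_pos=[[0,0,0.0015],[0,0,0.0015],[0,0,0.001],[0,0,0.001],[0,0,0]], angular=[[0,0,0],[0,0,0],[0,0,0],[0,0,0],[0,0,0]], hand=[0,0,0,0,0])

```text
time_s: 14.78
ee_pos: [552.7, -104.6, 195.0]
tcp_rot: [-0.609, 0.75, -0.201, 0.164]
force: [-12.6, 3.6, 14.4]
finger_gap: 0.108
```

```bash
python3 chk.py
```

```text
t 14.7833 seatpos [ 0.57  0.27 61.92] gap 0.10792460961828634 tooly az in seat -179.93 tilt [ 0.002  0.002 -1.   ]
F tool [ -1.    4.1 -19. ] T tool [-1.44 -0.02  0.01] q [-0.36  0.05 -0.75  0.25  0.08 -1.7 ]
```

Call:
carry_out(delta_pos=[[0,0,0.001],[0,0,0.001],[0,0,0]], angular=[[0,0,0],[0,0,0],[0,0,0]], hand=[0,0,0])

```text
time_s: 15.03
ee_pos: [553.3, -104.6, 195.0]
tcp_rot: [-0.609, 0.749, -0.202, 0.165]
force: [-37.2, 10.0, 46.1]
finger_gap: 0.103
```

```bash
python3 chk.py
```

```text
t 15.0333 seatpos [ 1.12  0.42 61.58] gap 0.10273923981374529 tooly az in seat -179.92 tilt [ 0.003  0.002 -1.   ]
F tool [ -2.2  10.  -59.2] T tool [-3.16 -0.3   0.07] q [-0.36  0.05 -0.75  0.25  0.08 -1.7 ]
```

Call:
carry_out(delta_pos=[[0,0,-0.001],[0,0.0,-0.001],[0,0,0]], angular=[[0,0,0],[0,0,0],[0,0,0]], hand=[0,0,0])

```text
time_s: 15.28
ee_pos: [553.0, -104.6, 195.0]
tcp_rot: [-0.609, 0.75, -0.201, 0.164]
force: [-13.2, 4.0, 15.9]
finger_gap: 0.11
```

```bash
python3 chk.py;  python3 - <<'E'
from h import *
for n,b in(("top",(195,150,70,70)),("scene",(220,135,75,75))):
    im=viewer.get_image(n); cv2.imwrite(f"pics/{n}7.png",im); crop(f"pics/{n}7.png",b,8,f"pics/i_{n}.png")
E
python3 ovk.py 7 0 61.5
```

```text
t 15.2833 seatpos [ 0.82  0.34 61.79] gap 0.10969986577672458 tooly az in seat -179.93 tilt [ 0.002  0.002 -1.   ]
F tool [ -1.2   3.9 -20.6] T tool [-1.33 -0.2   0.03] q [-0.36  0.05 -0.75  0.25  0.08 -1.7 ]
```

View pics/i_top.png

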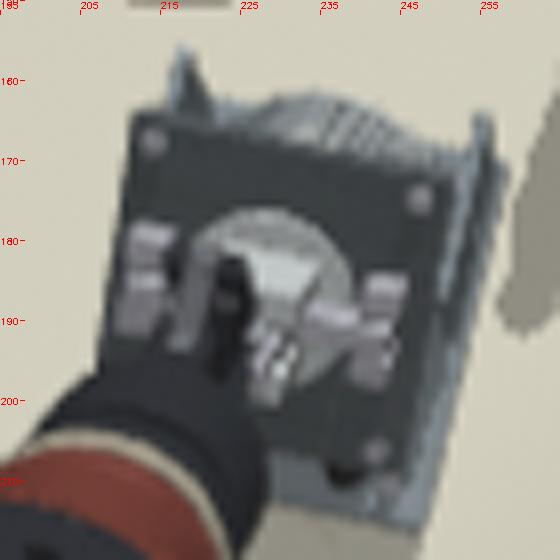

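View pics/j_top.png

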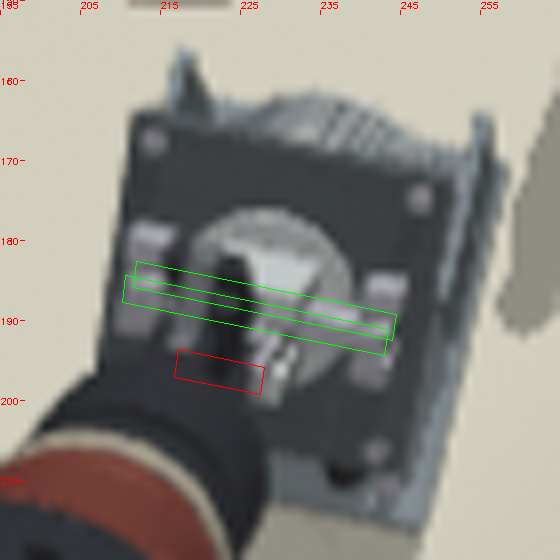

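View pics/i_scene.png

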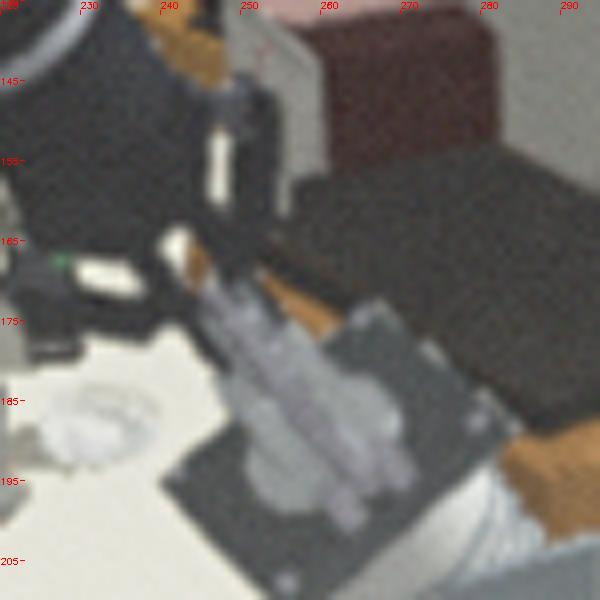

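Call:
carry_out(delta_pos=[[0,0,-0.0005],[0,0,0],[0,0,0],[0,0,0],[0,0,-0.01],[0,0,-0.02],[0,0,-0.03],[0,0,-0.03],[0,0,-0.03],[0,0,0]], angular=[[0,0,0],[0,0,0],[0,0,0],[0,0,0],[0,0,0],[0,0,0],[0,0,0],[0,0,0],[0,0,0],[0,0,0]], hand=[0.1,0.5,0.5,0.5,0.5,0.5,0.5,0.5,0.5,0.5])

```text
time_s: 16.22
ee_pos: [494.2, -92.8, 303.8]
tcp_rot: [-0.608, 0.749, -0.204, 0.166]
force: [1.8, -0.7, 0.4]
finger_gap: 0.498
```

Call:
carry_out(delta_pos=[[0,0,-0.03],[0,0,-0.03],[0,0,-0.03],[0,0,0],[0,0,0]], angular=[[0,0,0],[0,0,0],[0,0,0],[0,0,0],[0,0,0]], hand=[0.5,0.5,0.5,0.5,0.5])

```text
time_s: 16.63
ee_pos: [450.1, -83.8, 377.9]
tcp_rot: [-0.608, 0.75, -0.202, 0.165]
force: [0.5, 0.1, 0.3]
finger_gap: 0.497
```

```bash
python3 chk.py;  python3 - <<'E'
from h import *
for n,b in(("top",(195,150,70,70)),("scene",(220,135,75,75))):
    im=viewer.get_image(n); cv2.imwrite(f"pics/{n}8.png",im); crop(f"pics/{n}8.png",b,8,f"pics/i_{n}.png")
E
```

```text
t 16.6333 seatpos [  1.39  -0.56 272.63] gap 0.4973623119190077 tooly az in seat -179.94 tilt [ 0.004  0.001 -1.   ]
F tool [-0.2 -0.6 -0. ] T tool [-0.55  0.02  0.02] q [-0.42 -0.32 -0.54  0.83  0.11 -1.75]
```

View pics/i_top.png

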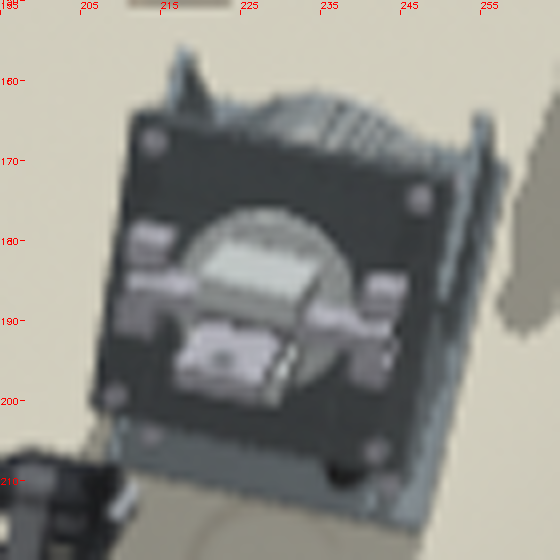

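View pics/i_scene.png

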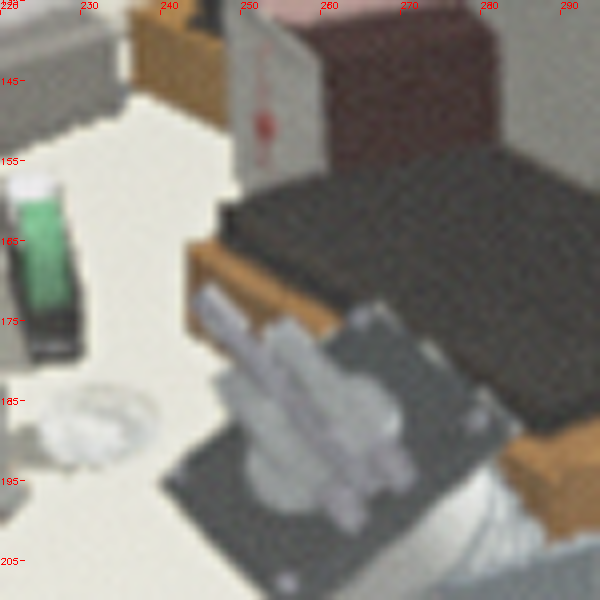

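View pics/top8.png

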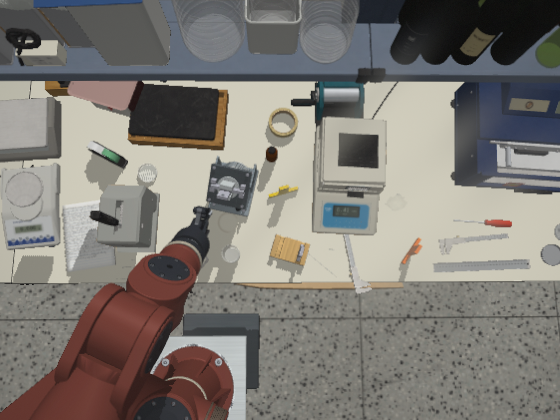

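Run:
```python
from drive import *
q=np.load("drive2.npy");F=frame(q[3])
for n,box in(("top",(195,150,70,70)),("scene",(220,135,75,75))):
    crop(f"pics/{n}8.png",box,8,"/tmp/o.png");im=cv2.imread("/tmp/o.png")
    def poly(P,col):
        uv=(proj(n,np.asarray(P,float)@F.T+q[:3])-box[:2]+.5)*8; cv2.polylines(im,[uv.astype(int)],True,col,1)
    rect=lambda a,b,z:[[b,a,z],[b,-a,z],[-b,-a,z],[-b,a,z]]
    poly(rect(48,5,18),(0,255,0));poly(rect(15,5,82),(0,0,255))
    for sg in(1,-1): poly([[sg*20,18,44],[sg*20,-18,44],[sg*6.5,-18,44],[sg*6.5,18,44]],(255,0,0))
    for sy in(1,-1):
      for sx in(1,-1): poly([[sx*6.5,sy*36,12],[sx*18,sy*36,12],[sx*18,sy*50,12],[sx*6.5,sy*50,12]],(0,255,255))
    cv2.imwrite(f"pics/m_{n}.png",im)
```

```text
(no output)
```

View pics/m_top.png

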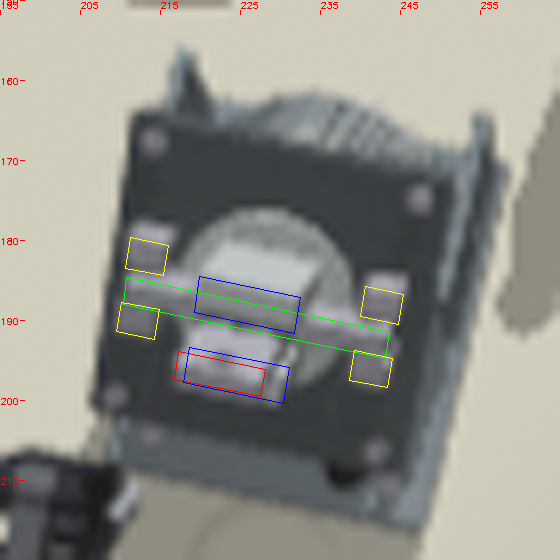

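View pics/m_scene.png

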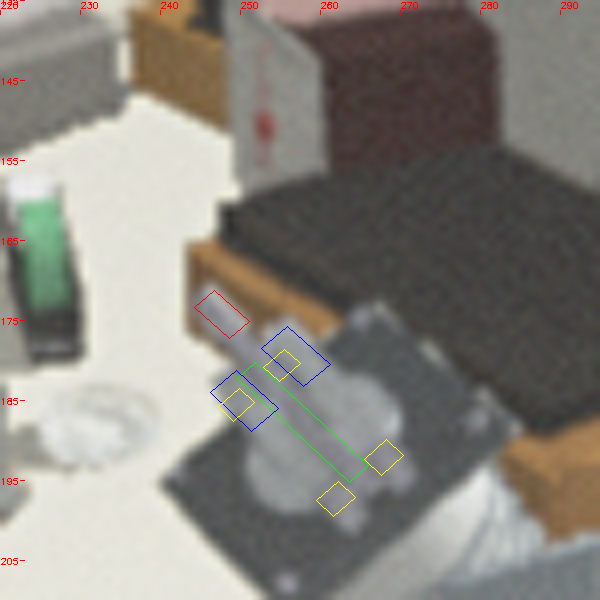

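```bash
python3 -c "
from bench import close_job; print(close_job())"
```

```text
the job is handed in; nothing more can be done
None
```

The mixer hub is locked: the long key is in the slot, lying in the hub and both lug pairs. I let go of it and handed the job in at about 17 s of the 69 s. The hand-in gave no verdict.

- **Turning the hub:** I gripped it by its cheeks and turned it about 82° counter-clockwise until its slot lined up with the lug gaps. Gripping it also showed the hub axis was about 2 mm from where I had measured it in the images, so I corrected for that.
- **Inserting the key:** The long key went in with no side contact until it bottomed. It stopped hard with about 59 N along the axis and a wrist force of 60 N, well under the 120 N limit.
- **Final check:** In the last pictures the tongue lies in both lug pairs and looks centred to about 1 mm. The short key is still in the rack, the beaker and bottle look where they were, and the arm is well clear.
- **What disagreed:** The key stopped about 2.3 mm higher than my image-based height for the slot floor. The lugs, hub and key all appear shifted the same way in the images, so I took this as an error in my height estimate rather than the key not being fully home. I did not press on the key again after letting go to confirm it.

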